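# Calibration cell into the photometer

### The job

Set the amber calibration cell in the photometer with its clear faces in the light path: take it by its frosted sides, never with the fingers on the clear glass, slide it down into the square well past the springs and press it gently until it sits fully home on the bottom, without forcing the glass. Then put the light shield flat over the cell, round the collar, and let go. Leave the blue cell, the bottle and the tip box where they are.

Things in the scene. Friction and masses are not known exactly. Their poses are not given: they have to be found in the camera images.
- cell: amber cell, a square glass block 25 x 25 x 90 mm, about 130 g, with black foot (8 mm high) and cap (7 mm), loose and upright in the rack at any yaw. Origin at its centre, half-way up; x normal to the two frosted white faces, y normal to the two clear amber faces, z up; either way round will do. Lower edges bevelled 1 mm.
- clear_faces: the clear amber glass of that cell: its +y and -y faces, but for 2.5 mm at either side; same origin and axes as the cell. Fingers must not touch it.
- photometer: white bench photometer, fixed, 260 (x) x 210 (y) x 100 mm, origin under its centre; flat deck 100 mm high, sloping panel on the -x side. Light path along its y (yellow arrows on the deck): the clear faces must look along +y and -y. A pit 68 x 68 mm in the deck holds a black cell adapter, its top level with the deck; round the pit runs a dark collar 74 x 74 mm outside, 5 mm high.
- well (a point): centre of the pit at deck height, photometer axes. The adapter is firm, but was set by hand: the middle of its well lies up to 3.5 mm from here in x and in y, unmeasured; find it by touch or sight. Well 26.5 mm square, 50 mm deep: cell home = its centre 5 mm below the deck. Guide walls 4 mm thick, 32 mm long stand 12 mm above the mouth on its +x and +y edges, flush with the well's inner faces.
- shield: blue light shield, a loose square hood, about 160 g, open below: 84 x 84 x 52 mm, inside 78 x 78 x 49 mm, origin at the centre of its open underside. On top a dark grip rib 50 mm long (its x), 14 mm thick (its y), 28 mm high. In place it stands on the deck round the collar, 2 mm play each way, sides parallel to the collar (any quarter turn).
- shield_grip (a point): middle of the shield's grip rib, 66 mm above the shield's underside.
- rack: orange cell rack, fixed: 170 (x) x 75 (y) x 35 mm, origin under its centre; two round holes of 38 mm, 30 mm deep, at x = -40 and +40 mm. The cells stand 55 mm out of it.
- blue_cell: centre of the blue cell, alike but blue, in the rack's other hole: leave it.
- bottle: white bottle with blue cap, 62 mm across, 125 mm tall, origin under its centre: leave it.
- tip_box: blue pipette tip box 85 x 120 x 54 mm, origin under its centre: leave it.
- spring_x (a joint): leaf spring in the well's -x side, 5 to 20 mm below the mouth, pressing the cell towards the +x guide wall: how far it is pushed back (0 free, about 1.5 mm with the cell in, 4 mm at most).
- spring_y (a joint): the like in the -y side. Pushing the cell past the springs and on down takes about 3 to 10 N, with a firm stop at the bottom; it stays where it is let go. The glass chips if it is pressed on the photometer with more than about 20 N (35 N in all, counting the 12 N squeeze of springs and walls).

How it is judged:
By the outcome, as a careful person would: the job done as asked, in the order asked, and still so for the second after the job is handed in, with the robot touching nothing.
It also fails if it takes over 64 s, if anything falls off the work surface, if the arm or the gripper's body presses on something with over 40 N, if the wrist force passes 120 N, or if a joint passes its speed limit or range.

### The arm

A 6-joint arm with a two-finger parallel gripper is mounted at the origin on the work surface. World frame = base frame: x ahead of the robot, y to its left, z up, the work surface at z = 0. Lengths are in m, angles in degrees, forces in N, time in s.
With the tool pointing down it reaches from about 0.3 to 0.75 m from the base axis. Payload 8.5 kg.
Tool frame: the origin (TCP) lies at the very end of the fingers, on their centre line; the grasp point (between the pads) lies 19 mm behind it; z points along the fingers, y is the direction in which the jaws open and shut (so a half turn about z gives the same grasp; the last joint's range is limited). The gripper opens to 85 mm and grips with 20 to 120 N. Pads are 22 mm wide; open, the fingers measure 114 mm over their backs; the gripper's body (76 mm by 85 mm) begins 54 mm behind the grasp point. The pads swing forward as they close: fully open they stand 13 mm farther back than shut.
Start: joints at [-78.742, 21.807, 74.336, -0, 83.858, -12.336], TCP at [0.22, -0.504, 0.231] pointing down, gripper open.
Joint ranges: [-178.18, 178.18], [-50.72, 133.34], [12.68, 142.11], [-81.47, 261.47], [9.98, 163.14], [-165.26, 165.26]. Speed limits (degrees/s): [136.94, 136.94, 180, 180, 180, 180].

### API

Orientations are given as a 3x3 rotation matrix whose columns are the frame's x, y, z axes.
In Python, from rig import observe, get_image, calibration, close_job gives the robot as it stands.
- The arm moves only by the tool servo_tool, never from a script. Its argument "commands" is a list of rows, each an object with "delta_rot": the turn, a rotation vector about the world's x, y, z in units of 6 degrees (1.0 is 6 degrees), a list of three; "travel": the shift along the world's x, y, z in units of 30 mm (1.0 is 30 mm), a list of three; "fingers": the closure in counts, from 0 (fully open) to 255 (shut). A call has 1 to 8 rows; each row shifts and turns the pose as measured when the row begins; what a row does not reach is not made up. A row lasts 1/10 s, in which the tool goes at most 50 mm and 8.59 degrees, less where a joint would pass 70% of its speed; a pose out of reach is approached as far as the arm can. A call is refused whole if a number of a shift passes 1 or a number of a turn 1, either way. A call with a gripper value outside its range is refused whole. The fingers move at their own pace and stop on an object; "squeeze" is the grip in N (left out, the last holds). Time passes only in rows, so rows that do not move let the fingers close. It gives the time, the measured TCP pose, the force and the opening at its end, in the units of the state.
- observe(): the state, without advancing time (a new reading comes with each control period).
- get_image(name): name is "side" or "top"; returns the picture (384x512x3 uint8, red, green, blue); there is no depth.
- calibration(name): a dict with "camera_matrix" (3x3 intrinsics, pixels), "distortion" ([k1, k2, p1, p2, k3] as OpenCV has them; the pictures are not rectified), "position" and "rotation" of the camera in the world. Camera axes: x right, y down, z forward; pixel columns grow to the right and rows downward; lengths in m; the calibration is good to about 2 mm. A picture is of the moment at which its call begins. calibration takes no time and is no camera call.
- close_job(): hands the job in, once; it reports no verdict.
The state is a dict: "time_s": time; "q": joint angles; "qvel": joint speeds; "joint_efforts": joint torques, N m; "position": TCP position; "tool_rot": TCP orientation; "ft_force": force on the tool from outside, world axes, zero at the start; "wrist_torque": the same for the moment, N m; "grip_width": finger opening in m.
Only numpy, scipy, OpenCV 4.12 (cv2) and the standard library are available. Lean on these libraries where they do the work, as an engineer would, in place of code of your own. Each camera call takes 0.05 s, during which the arm holds its last target.

## Working session

There is one attempt and no reset: what is moved stays moved. The work goes in short steps, Python scripts to look and compute and a tool call to move; the robot and the scene stay as the last step left them, time stands still between calls to the robot, and variables do not carry over. Pictures are saved under pics/ and viewed, and the job is handed in when it is done.

Besides the shell and the picture viewer there is one more tool, called after "Emit:" as a command line: name --argument value ..., lists and objects as JSON in quotes. servo_tool: Moves the arm, as the interface text tells. Its arguments: {"type":"object","properties":{"commands":{"type":"array","items":{"type":"object","properties":{"delta_rot":{"type":"array","items":{"type":"number"}},"travel":{"type":"array","items":{"type":"number"}},"fingers":{"type":"number"}}}},"squeeze":{"type":"number"}},"required":["commands"]}

```bash
ls; mkdir -p pics; python3 - <<'E'
from rig import observe,get_image,calibration
import cv2
print(observe())
for n in("side","top"):
    print(n,calibration(n)); cv2.imwrite(f"pics/{n}0.png",cv2.cvtColor(get_image(n),cv2.COLOR_RGB2BGR))
E
```

```text
pics
{'time_s': 0.0, 'q': array([-7.87430549e+01,  2.18440131e+01,  7.43858835e+01,  6.91820693e-04,
        8.38558258e+01, -1.23330429e+01]), 'qvel': array([ 0.12386497,  0.05091874, -0.05087747, -0.02542979,  0.01682112,
        0.03290268]), 'joint_efforts': array([-3.13287797e-03, -4.48470032e+01, -2.31281376e+01, -3.68446335e-04,
        4.74664557e-03, -1.72735793e-05]), 'position': array([ 0.2200719 , -0.50374152,  0.23067678]), 'tool_rot': array([[ 9.16433241e-01,  4.00187502e-01, -2.80285653e-04],
       [ 4.00187463e-01, -9.16432122e-01,  1.46969811e-03],
       [ 3.31292042e-04, -1.45904701e-03, -9.99998881e-01]]), 'ft_force': array([-0.30437003,  0.08012762,  0.14573636]), 'wrist_torque': array([-0.00079187, -0.01076104, -0.00529518]), 'grip_width': 0.08525376420034815}
side {'camera_matrix': array([[383.87606781,   0.        , 251.27316823],
       [  0.        , 383.87606781, 191.45874563],
       [  0.        ,   0.        ,   1.        ]]), 'distortion': array([0.01925343, 0.        , 0.        , 0.        , 0.        ]), 'position': array([0.09012297, 0.6120249 , 0.57047603]), 'rotation': array([[-0.79320887, -0.31115374,  0.52345299],
       [-0.60869277,  0.43009897, -0.66671432],
       [-0.01768593, -0.84746577, -0.53055535]])}
top {'camera_matrix': array([[475.44998067,   0.        , 258.09331935],
       [  0.        , 475.44998067, 190.94800743],
       [  0.        ,   0.        ,   1.        ]]), 'distortion': array([-0.02884284,  0.        ,  0.        ,  0.        ,  0.        ]), 'position': array([0.44990913, 0.01854295, 1.12216768]), 'rotation': array([[-4.52008470e-03, -9.92344813e-01,  1.23415318e-01],
       [-9.99382393e-01,  1.81906575e-04, -3.51397143e-02],
       [ 3.48482631e-02, -1.23497931e-01, -9.91732756e-01]])}
```

View pics/top0.png

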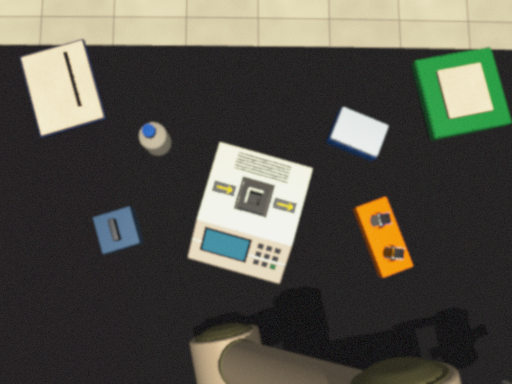

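View pics/side0.png

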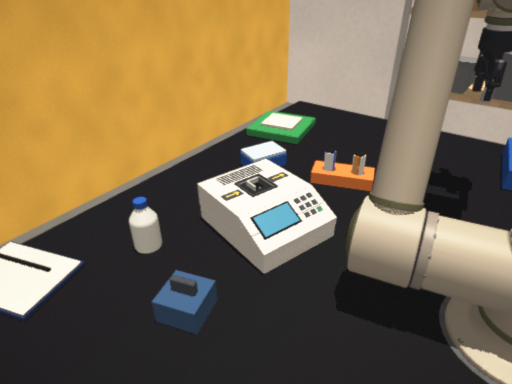

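The top view shows the photometer at about (250,212), the well at (254,197), the rack at (384,237) with cells at (380,220) and (394,254), and the shield at (117,230). I'll enlarge these areas.

```bash
python3 - <<'E'
import cv2
t=cv2.imread("pics/top0.png");s=cv2.imread("pics/side0.png")
def c(im,x,y,w,h,k,n): cv2.imwrite(n,cv2.resize(im[y:y+h,x:x+w],None,fx=k,fy=k,interpolation=cv2.INTER_CUBIC))
c(t,345,190,80,95,6,"pics/c_rack.png")
c(t,220,165,70,60,10,"pics/c_well.png")
c(s,300,140,90,60,8,"pics/c_rside.png")
c(s,195,155,110,60,7,"pics/c_wside.png")
E
```

```text
(no output)
```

View pics/c_rack.png

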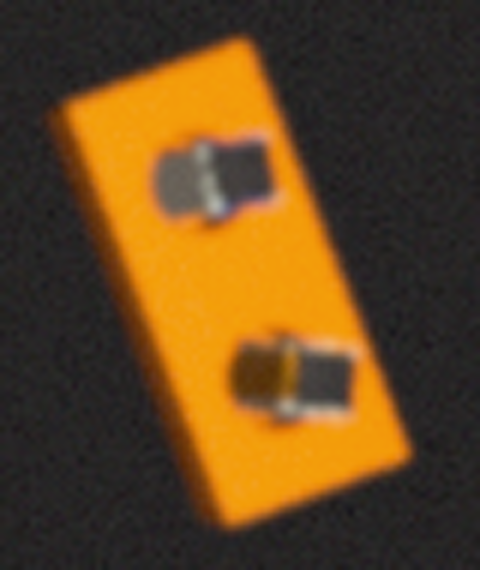

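View pics/c_well.png

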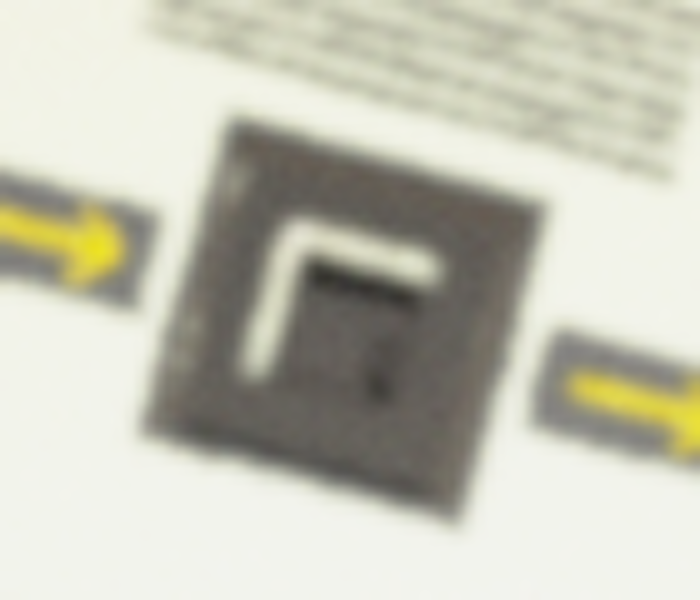

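View pics/c_rside.png

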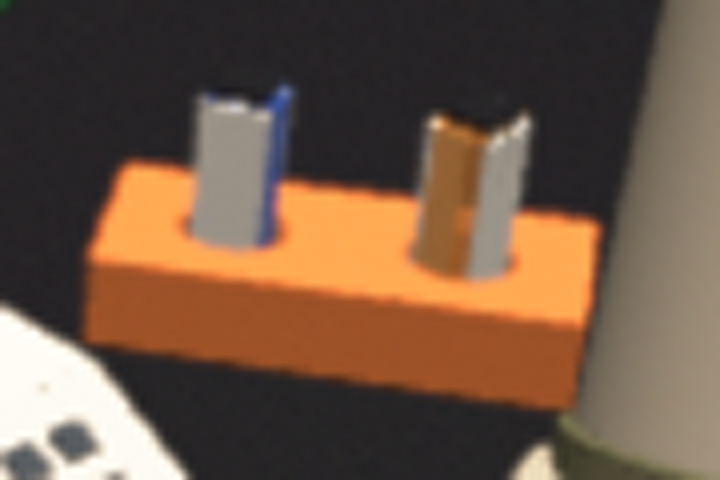

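View pics/c_wside.png

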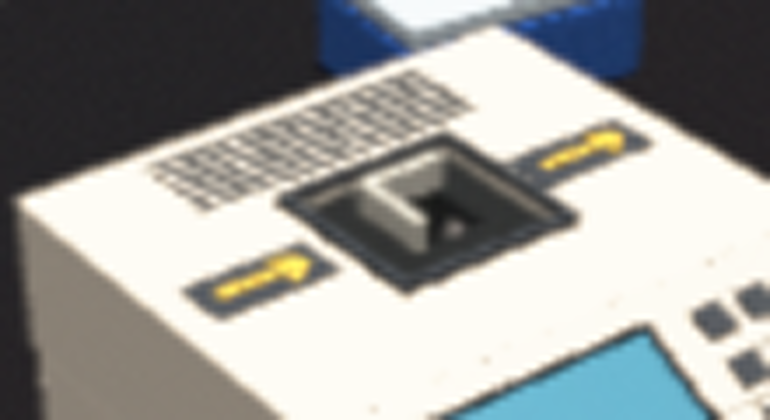

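```bash
cat > h.py <<'E'
import numpy as np,cv2
from rig import calibration
C={n:calibration(n) for n in("side","top")}
def ray(n,uv):
    c=C[n];p=cv2.undistortPoints(np.array(uv,float).reshape(-1,1,2),c["camera_matrix"],c["distortion"]).reshape(-1,2)
    d=np.c_[p,np.ones(len(p))]@c["rotation"].T
    return c["position"],d
def plane(n,uv,z):
    o,d=ray(n,uv); return o+d*((z-o[2])/d[:,2])[:,None]
def proj(n,P):
    c=C[n];R=c["rotation"].T;t=-R@c["position"]
    return cv2.projectPoints(np.array(P,float).reshape(-1,1,3),cv2.Rodrigues(R)[0],t,c["camera_matrix"],c["distortion"])[0].reshape(-1,2)
def tri(a,b):
    o1,d1=ray("side",[a]);o2,d2=ray("top",[b]);d1=d1[0];d2=d2[0]
    s=np.linalg.lstsq(np.c_[d1,-d2],o2-o1,rcond=None)[0]
    p,q=o1+s[0]*d1,o2+s[1]*d2
    return (p+q)/2,np.linalg.norm(p-q)
def rect(pts):
    (c,(w,h),a)=cv2.minAreaRect(np.array(pts,np.float32).reshape(-1,1,2)); return c,w,h,a
E
python3 - <<'E'
from h import *
t=cv2.imread("pics/top0.png");hsv=cv2.cvtColor(t,cv2.COLOR_BGR2HSV)
def big(m,roi):
    x,y,w,h=roi;M=np.zeros_like(m);M[y:y+h,x:x+w]=m[y:y+h,x:x+w]
    cs,_=cv2.findContours(M,cv2.RETR_EXTERNAL,cv2.CHAIN_APPROX_NONE);return max(cs,key=cv2.contourArea).reshape(-1,2)
def show(name,c,z):
    P=plane("top",c,z)[:,:2]*1000;(cx,cy),(w,h),a=cv2.minAreaRect(P.astype(np.float32));print(name,"c",round(cx,1),round(cy,1),"size",round(w,1),round(h,1),"ang",round(a,2))
g=cv2.cvtColor(t,cv2.COLOR_BGR2GRAY)
show("photometer white deck outer z.1",big((g>120).astype(np.uint8),(180,130,140,155)),.1)
# pit/collar
m=(g<150).astype(np.uint8)
c=big(m,(232,174,45,46));show("collar z.105",c,.105);print("quad",plane("top",cv2.boxPoints(cv2.minAreaRect(c)),.105))
show("rack",big(((hsv[...,0]<22)&(hsv[...,1]>180)&(hsv[...,2]>150)).astype(np.uint8),(345,190,80,95)),.035)
show("shield",big(((hsv[...,0]>95)&(hsv[...,0]<125)&(hsv[...,1]>90)&(hsv[...,2]>50)).astype(np.uint8),(85,200,65,60)),.052)
rb=big(((g<75)).astype(np.uint8),(105,214,22,32));print(len(rb));show("rib",rb,.08)
E
```

```text
photometer white deck outer z.1 c 532.6 0.5 size 214.6 262.0 ang 74.07
collar z.105 c 564.8 -8.6 size 69.5 70.3 ang 73.92
quad [[ 0.54059036  0.03439986  0.105     ]
 [ 0.60821614  0.01527272  0.105     ]
 [ 0.58887263 -0.0518188   0.105     ]
 [ 0.52141875 -0.03210782  0.105     ]]
rack c 479.8 -309.6 size 172.7 79.2 ang 19.83
shield c 496.3 295.2 size 90.0 92.8 ang 17.77
42
rib c 496.6 289.2 size 45.0 5.8 ang 16.34
```

```bash
python3 - <<'E'
import cv2
t=cv2.imread("pics/top0.png");s=cv2.imread("pics/side0.png")
def c(im,x,y,w,h,k,n): cv2.imwrite(n,cv2.resize(im[y:y+h,x:x+w],None,fx=k,fy=k,interpolation=cv2.INTER_NEAREST))
c(t,88,200,60,60,10,"pics/c_sh.png")
c(t,372,205,45,65,9,"pics/c_cell.png")
c(s,150,265,75,70,8,"pics/c_shs.png")
c(s,318,148,55,45,12,"pics/c_cells.png")
E
```

```text
(no output)
```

View pics/c_sh.png

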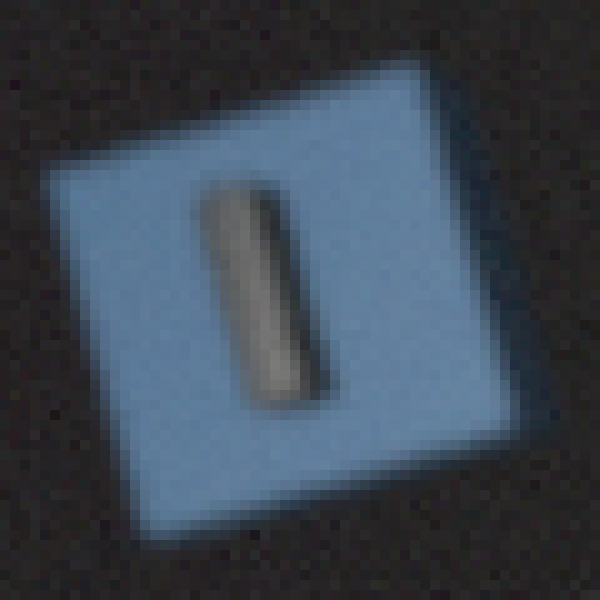

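View pics/c_cell.png

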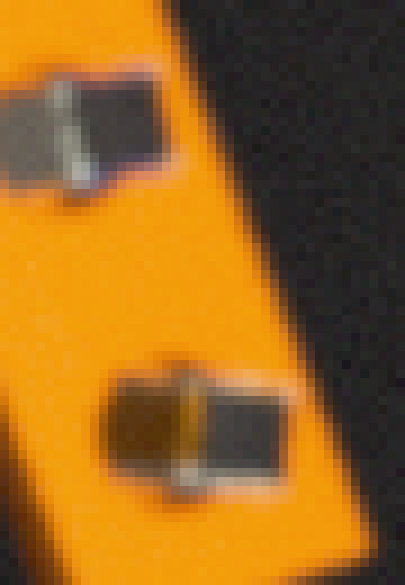

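View pics/c_shs.png

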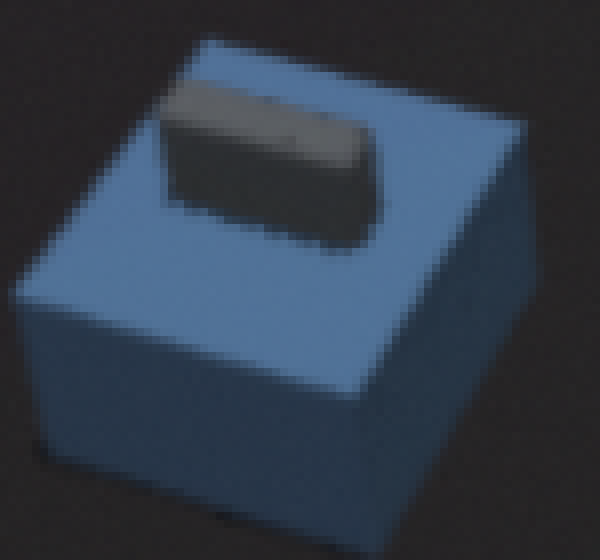

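View pics/c_cells.png

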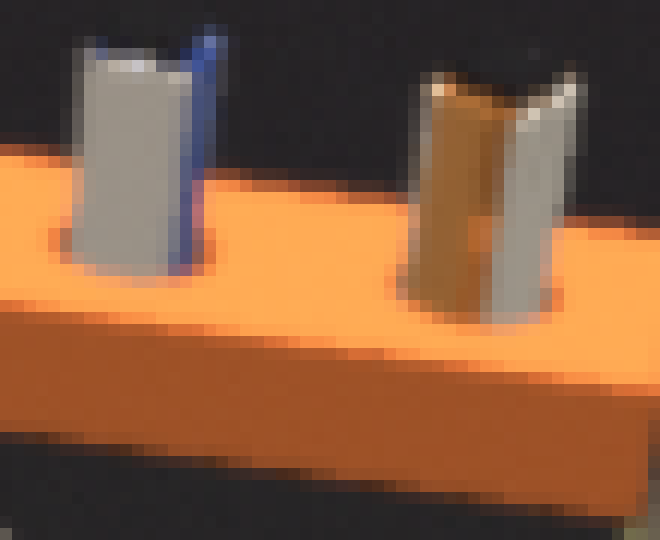

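```bash
python3 - <<'E'
from h import *
f=lambda x,y,k,ox,oy:((x)/k-.5+ox,(y)/k-.5+oy)
S=[f(430,88,12,318,148),f(515,115,12,318,148),f(574,82,12,318,148)]
P=plane("side",S,.090)*1000;print("side@.090",P.round(1),"edges",np.linalg.norm(np.diff(P,axis=0),axis=1))
for a,b in((0,1),(1,2)): d=P[b]-P[a];print(np.degrees(np.arctan2(d[1],d[0])))
B=[f(x,y,9,372,205) for x,y in((190,378),(297,388),(287,492),(185,490))]
P=plane("top",B,.095)*1000;print("top@.095",P.round(1),P.mean(0))
for a,b in((0,1),(1,2),(2,3),(3,0)): d=P[b]-P[a];print(np.linalg.norm(d),np.degrees(np.arctan2(d[1],d[0])))
t=cv2.imread("pics/top0.png");
# shield top face
T=[f(x,y,10,88,200) for x,y in((42,165),(432,62),(525,432),(145,545))]
P=plane("top",T,.052)*1000;print("shield top",P.round(1),P.mean(0))
for a,b in((0,1),(1,2),(2,3),(3,0)): d=P[b]-P[a];print(np.linalg.norm(d),np.degrees(np.arctan2(d[1],d[0])))
U=[f(x,y,8,150,265) for x,y in((205,38),(525,122),(355,398),(15,292))]
P=plane("side",U,.052)*1000;print("shield side",P.round(1),P.mean(0))
for a,b in((0,1),(1,2),(2,3),(3,0)): d=P[b]-P[a];print(np.linalg.norm(d),np.degrees(np.arctan2(d[1],d[0])))
# guide walls, top view crop at (220,165) k10, z=.112
W=[f(x,y,10,220,165) for x,y in((292,222),(440,258),(248,376))]
P=plane("top",W,.112)*1000;print("walls",P.round(1))
E
```

```text
side@.090 [[ 452.2 -306.9   90. ]
 [ 430.9 -305.4   90. ]
 [ 426.9 -328.6   90. ]] edges [21.3649097  23.55407051]
175.87397415564294
-99.70904389740235
top@.095 [[ 456.  -310.    95. ]
 [ 453.4 -336.1   95. ]
 [ 428.5 -332.7   95. ]
 [ 429.2 -307.7   95. ]] [ 441.75102941 -321.63209766   95.        ]
26.309472392930594 -95.6007989491516
25.143079555896964 172.07441640060244
24.96099216530196 88.4689132839882
26.896720759081752 -4.766755081511095
shield top [[526.7 353.1  52. ]
 [549.8 266.9  52. ]
 [467.1 244.   52. ]
 [442.4 327.3  52. ]] [496.49291985 297.83376115  52.        ]
89.23507530370833 -75.02683896416448
85.76191328686726 -164.54903601974212
86.857594566696 106.54304671148338
88.19389447313107 17.003935105205223
shield side [[548.5 271.2  52. ]
 [467.4 246.1  52. ]
 [442.4 327.1  52. ]
 [523.2 350.9  52. ]] [495.39921978 298.84153083  52.        ]
84.89544957079468 -162.78792661178602
84.79651791307815 107.15524468824171
84.18420721454113 16.37795094813702
83.57337088619349 -72.35185720476836
walls [[584.8   2.9 112. ]
 [577.  -28.9 112. ]
 [551.6  12.3 112. ]]
```

The amber cell is at about (442,-322) mm with yaw about -5.5°. The rack geometry predicts (442,-324), which agrees. The photometer yaw is -16° and the well is near (564,-9). The shield is at (496,298) with yaw 16.5°, and both views agree on it. Next I'll move over the cell.

Emit:
servo_tool --commands '[{"travel": [0.74, 0.61, 0], "delta_rot": [0, 0, 1], "fingers": 70}, {"travel": [0.74, 0.61, 0], "delta_rot": [0, 0, 1], "fingers": 70}, {"travel": [0.74, 0.61, 0], "delta_rot": [0, 0, 1], "fingers": 70}, {"travel": [0.74, 0.61, 0], "delta_rot": [0, 0, 1], "fingers": 70}, {"travel": [0.74, 0.61, 0], "delta_rot": [0, 0, 1], "fingers": 70}, {"travel": [0.74, 0.61, 0], "delta_rot": [0, 0, 1], "fingers": 70}, {"travel": [0.74, 0.61, 0], "delta_rot": [0, 0, 1], "fingers": 70}, {"travel": [0.74, 0.61, 0], "delta_rot": [0, 0, 1], "fingers": 70}]' --squeeze 30

```text
time_s: 0.9
position: [0.4005, -0.3525, 0.2275]
tool_rot: [[0.291, 0.957, -0.006], [0.957, -0.291, 0.005], [0.003, -0.007, -1.0]]
ft_force: [0.0, -1.3, -0.3]
grip_width: 0.062
```

Emit:
servo_tool --commands '[{"travel": [0.7, 0.5, -0.7], "delta_rot": [-0.05, -0.06, 0.95]}, {"travel": [0.7, 0.5, -0.7], "delta_rot": [0, 0, 0.95]}, {"travel": [0, 0, 0]}]'

```text
validation failed for argument at $.co...
```

```bash
cat > st.py <<'E'
from rig import observe
import numpy as np
o=observe();R=o["tool_rot"];print(round(o["time_s"],2),(o["position"]*1000).round(2),"jawyaw",round(np.degrees(np.arctan2(R[1,1],R[0,1])),2),"z",R[:,2].round(4),"F",o["ft_force"].round(2),"M",o["wrist_torque"].round(2),"w",round(o["grip_width"]*1000,2),"q",o["q"].round(1),"v",np.abs(o["qvel"]).max().round(1))
E
python3 st.py; python3 - <<'E'
from rig import get_image
import cv2
for n in("side","top"): cv2.imwrite(f"pics/{n}1.png",cv2.cvtColor(get_image(n),cv2.COLOR_RGB2BGR))
t=cv2.imread("pics/top1.png")[190:290,330:430];s=cv2.imread("pics/side1.png")[80:200,280:400]
cv2.imwrite("pics/m1.png",cv2.hconcat([cv2.resize(t,(400,400)),cv2.resize(s,(400,400))]))
E
```

```text
0.9 [ 400.51 -352.51  227.52] jawyaw -16.92 z [-0.0062  0.0047 -1.    ] F [ 0.02 -1.31 -0.26] M [-0.03 -0.08  0.  ] w 62.04 q [-54.   20.5  77.   -0.1  82.9 -37.1] v 32.9
```

View pics/m1.png

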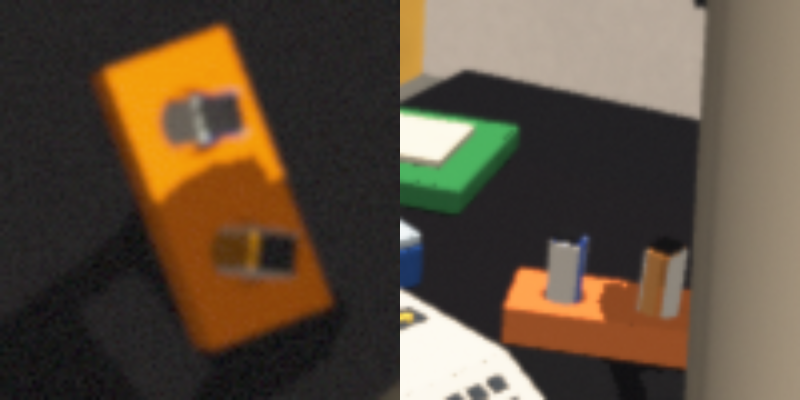

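View pics/top1.png

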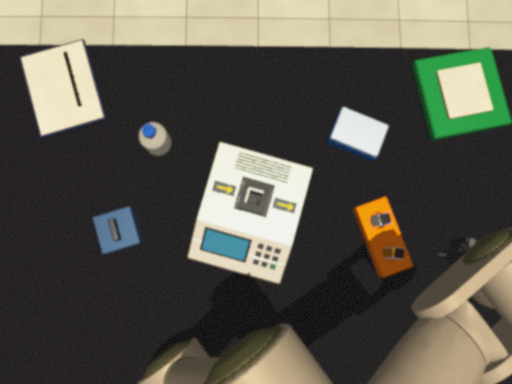

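```bash
python3 st.py; python3 -c "
from h import *
print(proj('top',[[.4,-.3525,.2275],[.442,-.322,.095]]),proj('side',[[.4,-.3525,.2275]]))"
```

```text
1.0 [ 401.55 -351.34  227.54] jawyaw -16.83 z [-0.0057  0.0052 -1.    ] F [-0.53  0.41 -0.07] M [-0.03 -0.02  0.02] w 61.86 q [-53.9  20.5  77.   -0.1  82.9 -37. ] v 3.4
[[437.88954842 275.56552244]
 [398.30626063 252.9305463 ]] [[386.79521625 105.39387584]]
```

```bash
python3 - <<'E'
import cv2
t=cv2.imread("pics/top1.png")[190:310,372:512];cv2.imwrite("pics/z1.png",cv2.resize(t,None,fx=5,fy=5,interpolation=cv2.INTER_CUBIC))
from h import *
print(proj('top',[[0,0,0],[0,0,.3]]), np.hypot(.22,.504),np.degrees(np.arctan2(-.504,.22)))
E
```

```text
[[249.83518331 451.53465623]
 [253.11381744 528.41520855]] 0.549923631061623 -66.41834885515011
```

View pics/z1.png

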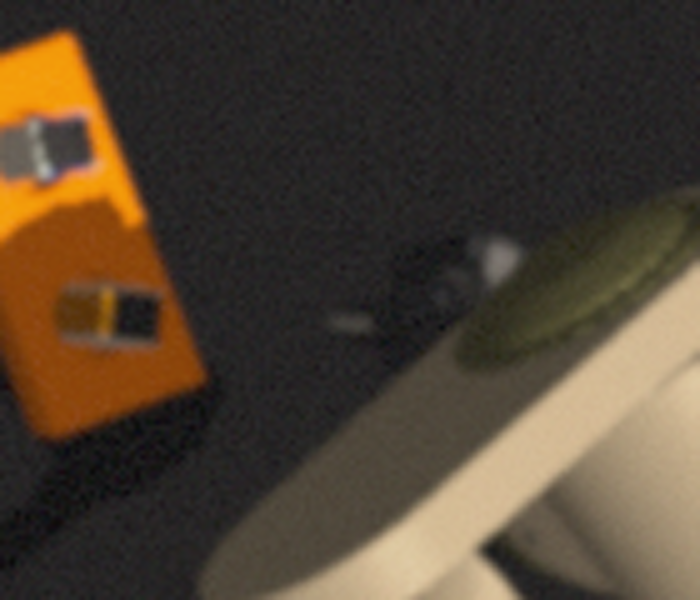

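View pics/side1.png

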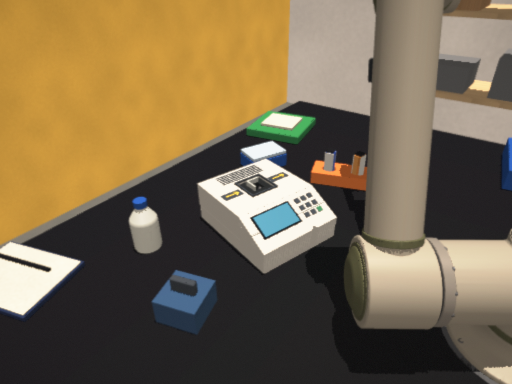

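Only the +x fingertip shows, at about (442,254) in the top view. That matches the reported TCP with the jaws half open. Continuing.

Emit:
servo_tool --commands '[{"travel": [0.67, 0.5, -0.7], "delta_rot": [-0.05, -0.06, 0.94], "fingers": 70}, {"travel": [0.67, 0.5, -0.7], "delta_rot": [0, 0, 0.94], "fingers": 70}, {"travel": [0, 0, 0], "delta_rot": [0, 0, 0], "fingers": 70}]'

```text
time_s: 1.3
position: [0.4421, -0.3213, 0.184]
tool_rot: [[0.094, 0.996, 0.001], [0.996, -0.094, -0.001], [-0.001, 0.001, -1.0]]
ft_force: [-0.7, 0.2, -1.0]
grip_width: 0.0621
```

```bash
python3 st.py; python3 - <<'E'
from rig import get_image
import cv2
for n in("side","top"): cv2.imwrite(f"pics/{n}2.png",cv2.cvtColor(get_image(n),cv2.COLOR_RGB2BGR))
t=cv2.imread("pics/top2.png")[190:290,340:440];s=cv2.imread("pics/side2.png")[80:200,280:400]
cv2.imwrite("pics/m2.png",cv2.hconcat([cv2.resize(t,(400,400)),cv2.resize(s,(400,400))]))
E
```

```text
1.3 [ 442.05 -321.33  184.02] jawyaw -5.39 z [ 5.0e-04 -1.1e-03 -1.0e+00] F [-0.69  0.17 -1.  ] M [ 0.01 -0.01 -0.01] w 62.09 q [-48.4  23.7  79.6  -0.   76.7 -43. ] v 2.6
```

View pics/m2.png

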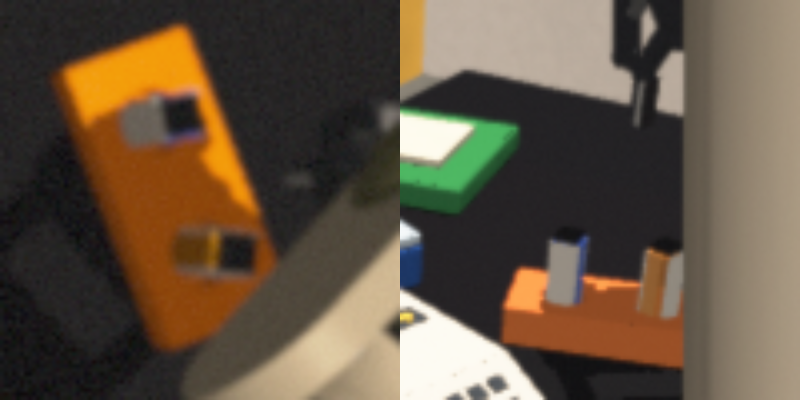

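```bash
python3 - <<'E'
from h import *
print(proj('side',[[.473,-.324,.184],[.473,-.324,.195],[.442,-.321,.184],[.442,-.321,.095]]),proj('top',[[.473,-.324,.195],[.473,-.324,.23],[.442,-.321,.095]]))
print(tri((352.9,116.3),(415,235)))
E
```

```text
[[353.23035481 118.90355946]
 [353.7476647  114.98024201]
 [363.75322099 121.73880775]
 [359.24738392 152.28612778]] [[415.24585908 237.35942659]
 [421.90680377 236.86117588]
 [397.85324489 252.93376058]]
(array([ 0.47686645, -0.3261456 ,  0.18972534]), np.float64(0.0020825124167427574))
```

The fingertip predicted from the TCP and the one seen agree within 4 mm, and the cell is where I expected it. Descending.

Emit:
servo_tool --commands '[{"travel": [0, 0, -0.8], "delta_rot": [0, 0, 0], "fingers": 70}, {"travel": [0, 0, -0.8], "delta_rot": [0, 0, 0], "fingers": 70}, {"travel": [0, 0, -0.8], "delta_rot": [0, 0, 0], "fingers": 70}, {"travel": [0, 0, -0.8], "delta_rot": [0, 0, 0], "fingers": 70}, {"travel": [0, 0, -0.55], "delta_rot": [0, 0, 0], "fingers": 70}, {"travel": [0, 0, 0], "delta_rot": [0, 0, 0], "fingers": 70}]'

```text
time_s: 2.0
position: [0.4381, -0.3319, 0.0765]
tool_rot: [[0.118, 0.993, 0.009], [0.993, -0.118, -0.015], [-0.014, 0.011, -1.0]]
ft_force: [0.0, 0.5, -0.2]
grip_width: 0.0622
```

```bash
python3 st.py
```

```text
2.0 [ 438.09 -331.85   76.51] jawyaw -6.79 z [ 0.0092 -0.0152 -0.9998] F [ 0.03  0.47 -0.2 ] M [-0.    0.03  0.05] w 62.15 q [-49.4  30.6  87.9  -0.2  60.4 -42.5] v 2.1
```

Emit:
servo_tool --commands '[{"travel": [0.12, 0.34, -0.2], "delta_rot": [0.145, 0.09, 0.2], "fingers": 70}, {"travel": [0, 0, 0], "delta_rot": [0, 0, 0], "fingers": 70}]'

```text
time_s: 2.2
position: [0.4416, -0.3229, 0.0722]
tool_rot: [[0.1, 0.995, 0.001], [0.995, -0.1, -0.001], [-0.001, 0.001, -1.0]]
ft_force: [-0.7, 0.7, 0.8]
grip_width: 0.0623
```

```bash
python3 st.py
```

```text
2.2 [ 441.61 -322.91   72.23] jawyaw -5.71 z [ 0.0011 -0.0011 -1.    ] F [-0.66  0.71  0.77] M [ 0.02 -0.01 -0.01] w 62.27 q [-48.6  31.1  88.    0.   60.9 -42.9] v 2.0
```

Emit:
servo_tool --commands '[{"travel": [0, 0.03, -0.1], "delta_rot": [0, 0, 0], "fingers": 130}, {"travel": [0, 0, 0], "delta_rot": [0, 0, 0], "fingers": 160}, {"travel": [0, 0, 0], "delta_rot": [0, 0, 0], "fingers": 200}, {"travel": [0, 0, 0], "delta_rot": [0, 0, 0], "fingers": 255}, {"travel": [0, 0, 0], "delta_rot": [0, 0, 0], "fingers": 255}, {"travel": [0, 0, 0], "delta_rot": [0, 0, 0], "fingers": 255}]' --squeeze 30

```text
time_s: 2.8
position: [0.4424, -0.3227, 0.0715]
tool_rot: [[0.1, 0.995, 0.004], [0.995, -0.1, -0.004], [-0.004, 0.004, -1.0]]
ft_force: [0.4, -0.4, -0.8]
grip_width: 0.0243
```

```bash
python3 st.py
```

```text
2.8 [ 442.35 -322.71   71.46] jawyaw -5.72 z [ 0.0037 -0.0044 -1.    ] F [ 0.43 -0.37 -0.78] M [ 0.03 -0.02  0.02] w 24.33 q [-48.5  31.1  88.1  -0.   60.5 -42.8] v 0.1
```

Emit:
servo_tool --commands '[{"travel": [0, 0, 0.25], "delta_rot": [-0.04, 0.04, 0], "fingers": 255}, {"travel": [0, 0, 0.25], "delta_rot": [0, 0, 0], "fingers": 255}, {"travel": [0, 0, 0.25], "delta_rot": [0, 0, 0], "fingers": 255}]'

```text
time_s: 3.1
position: [0.442, -0.3223, 0.0948]
tool_rot: [[0.1, 0.995, -0.002], [0.995, -0.1, -0.007], [-0.008, -0.002, -1.0]]
ft_force: [-0.3, 0.4, -1.1]
grip_width: 0.0239
```

```bash
python3 st.py
```

```text
3.1 [ 442.04 -322.33   94.79] jawyaw -5.72 z [-0.0022 -0.0074 -1.    ] F [-0.28  0.4  -1.11] M [ 0.06  0.02 -0.03] w 23.93 q [-48.3  29.3  86.6  -0.4  63.8 -42.4] v 11.4
```

Emit:
servo_tool --commands '[{"travel": [0, 0, 0.4], "delta_rot": [0.06, -0.02, 0], "fingers": 255}, {"travel": [0, 0, 0.6], "delta_rot": [0, 0, 0], "fingers": 255}, {"travel": [0, 0, 0.8], "delta_rot": [0, 0, 0], "fingers": 255}, {"travel": [0, 0, 0.8], "delta_rot": [0, 0, 0], "fingers": 255}, {"travel": [0, 0, 0.8], "delta_rot": [0, 0, 0], "fingers": 255}, {"travel": [0, 0, 0.8], "delta_rot": [0, 0, 0], "fingers": 255}, {"travel": [0, 0, 0.4], "delta_rot": [0, 0, 0], "fingers": 255}, {"travel": [0, 0, 0], "delta_rot": [0, 0, 0], "fingers": 255}]'

```text
time_s: 3.9
position: [0.4416, -0.3216, 0.245]
tool_rot: [[0.099, 0.995, 0.004], [0.995, -0.099, -0.005], [-0.005, 0.005, -1.0]]
ft_force: [-0.1, 0.0, -0.7]
grip_width: 0.0243
```

```bash
python3 st.py; python3 - <<'E'
from rig import get_image
import cv2
for n in("side","top"): cv2.imwrite(f"pics/{n}3.png",cv2.cvtColor(get_image(n),cv2.COLOR_RGB2BGR))
t=cv2.imread("pics/top3.png")[190:290,340:440];s=cv2.imread("pics/side3.png")[80:200,280:400]
cv2.imwrite("pics/m3.png",cv2.hconcat([cv2.resize(t,(400,400)),cv2.resize(s,(400,400))]))
E
```

```text
3.9 [ 441.55 -321.59  245.03] jawyaw -5.7 z [ 0.004  -0.0054 -1.    ] F [-0.09  0.03 -0.72] M [-0.01 -0.03  0.03] w 24.28 q [-48.5  20.7  73.7  -0.   85.2 -42.8] v 0.8
```

View pics/m3.png

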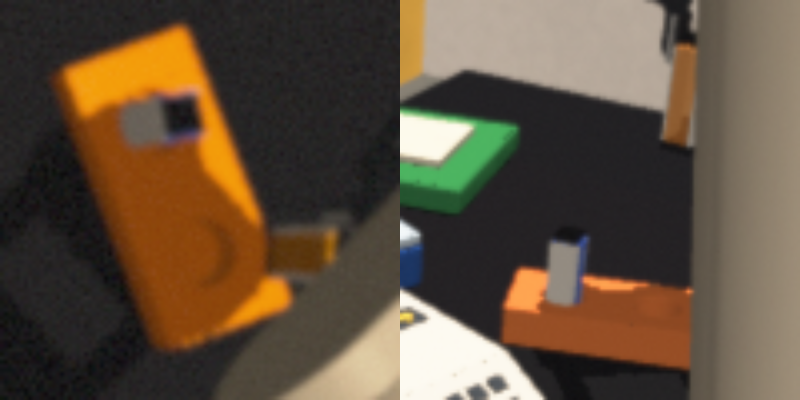

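The cell is held upright and clear of the rack. Moving over the well, offset toward -x,-y.

Emit:
servo_tool --commands '[{"travel": [0.3, 0.86, 0], "delta_rot": [0.05, 0.04, -0.2], "fingers": 255}, {"travel": [0.33, 0.86, 0], "delta_rot": [0, 0, -0.2], "fingers": 255}, {"travel": [0.33, 0.86, 0], "delta_rot": [0, 0, -0.2], "fingers": 255}, {"travel": [0.33, 0.86, 0], "delta_rot": [0, 0, -0.2], "fingers": 255}, {"travel": [0.33, 0.86, 0], "delta_rot": [0, 0, -0.2], "fingers": 255}, {"travel": [0.33, 0.86, 0], "delta_rot": [0, 0, -0.2], "fingers": 255}, {"travel": [0.33, 0.86, 0], "delta_rot": [0, 0, -0.2], "fingers": 255}, {"travel": [0.33, 0.86, 0], "delta_rot": [0, 0, -0.2], "fingers": 255}]'

```text
time_s: 4.8
position: [0.5176, -0.1082, 0.2338]
tool_rot: [[0.277, 0.961, -0.016], [0.961, -0.276, 0.013], [0.008, -0.019, -1.0]]
ft_force: [0.0, -0.1, -1.1]
grip_width: 0.0243
```

```bash
python3 st.py
```

```text
4.8 [ 517.57 -108.16  233.83] jawyaw -16.05 z [-0.0157  0.0131 -0.9998] F [ 0.04 -0.08 -1.12] M [-0.01 -0.05  0.02] w 24.27 q [-24.8  20.   76.7   0.3  84.4  -8.8] v 43.8
```

Emit:
servo_tool --commands '[{"travel": [0.4, 0.8, 0.1], "delta_rot": [-0.06, -0.07, 0], "fingers": 255}, {"travel": [0.4, 0.8, 0], "delta_rot": [0, 0, 0], "fingers": 255}, {"travel": [0.35, 0.8, 0], "delta_rot": [0, 0, 0], "fingers": 255}, {"travel": [0.18, 0.5, 0], "delta_rot": [0, 0, 0], "fingers": 255}, {"travel": [0, 0, 0], "delta_rot": [0, 0, 0], "fingers": 255}]'

```text
time_s: 5.3
position: [0.5572, -0.0137, 0.2309]
tool_rot: [[0.274, 0.962, -0.019], [0.962, -0.273, 0.01], [0.005, -0.021, -1.0]]
ft_force: [-0.0, -0.3, -1.5]
grip_width: 0.0241
```

```bash
python3 st.py
```

```text
5.3 [557.18 -13.68 230.91] jawyaw -15.88 z [-0.0188  0.0105 -0.9998] F [-0.01 -0.3  -1.52] M [-0.05 -0.07 -0.05] w 24.09 q [-13.7  23.1  72.4   0.3  85.7   2.1] v 1.2
```

Emit:
servo_tool --commands '[{"travel": [0.05, 0.05, -0.4], "delta_rot": [-0.1, -0.18, 0], "fingers": 255}, {"travel": [0, 0, -0.4], "delta_rot": [0, 0, 0], "fingers": 255}, {"travel": [0, 0, -0.4], "delta_rot": [0, 0, 0], "fingers": 255}, {"travel": [0, 0, -0.2], "delta_rot": [0, 0, 0], "fingers": 255}, {"travel": [0, 0, 0], "delta_rot": [0, 0, 0], "fingers": 255}]'

```text
time_s: 5.8
position: [0.5565, -0.0141, 0.1839]
tool_rot: [[0.274, 0.962, -0.006], [0.962, -0.274, 0.0], [-0.002, -0.006, -1.0]]
ft_force: [-0.3, -0.1, -0.7]
grip_width: 0.024
```

```bash
python3 st.py;python3 - <<'E'
from rig import get_image
import cv2
for n in("side","top"): cv2.imwrite(f"pics/{n}4.png",cv2.cvtColor(get_image(n),cv2.COLOR_RGB2BGR))
t=cv2.imread("pics/top4.png")[150:250,200:300];s=cv2.imread("pics/side4.png")[110:230,200:320]
cv2.imwrite("pics/m4.png",cv2.hconcat([cv2.resize(t,(400,400)),cv2.resize(s,(400,400))]))
E
```

```text
5.8 [556.54 -14.07 183.9 ] jawyaw -15.91 z [-6.1e-03  1.0e-04 -1.0e+00] F [-0.29 -0.15 -0.66] M [ 0.01 -0.03 -0.02] w 23.99 q [-13.6  24.8  77.6  -0.1  77.9   2.3] v 0.5
```

View pics/m4.png

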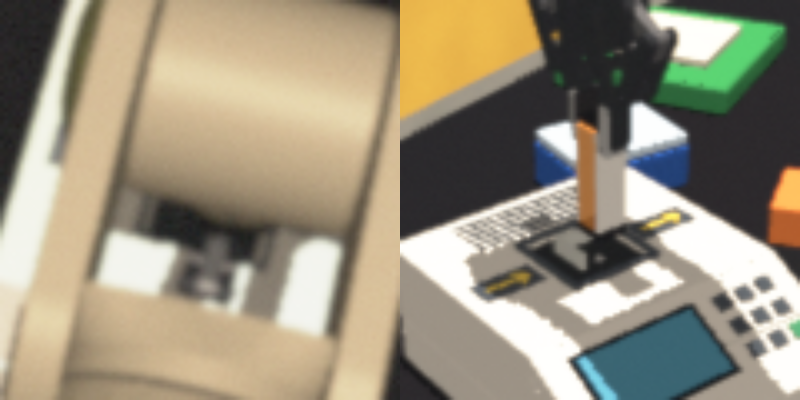

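```bash
python3 - <<'E'
import cv2
s=cv2.imread("pics/side4.png")[130:200,225:305];cv2.imwrite("pics/z4.png",cv2.resize(s,None,fx=9,fy=8.5,interpolation=cv2.INTER_CUBIC))
from h import *
ex=np.array([.9613,-.2756,0]);ey=np.array([.2756,.9613,0])
c=np.array([.5565,-.0141,.1174])
print("cell bottom corners",[(sx,sy,((proj('side',[c+.0125*(sx*ex+sy*ey)])[0]-[225,130])*[9,8.5]).round()) for sx in(-1,1) for sy in(-1,1)])
w=np.array([.5639,-.0091,.1])
for nm,a,b,z in(("xwall in -y",13.25,-16,.012),("xwall in corner",13.25,13.25,.012),("ywall in -x",-16,13.25,.012),("well --",-13.25,-13.25,0),("well -x+y",-13.25,13.25,0),("well +x-y",13.25,-13.25,0)):
    print(nm,((proj('side',[w+(a*ex+b*ey)/1000+[0,0,z]])[0]-[225,130])*[9,8.5]).round())
E
```

```text
cell bottom corners [(-1, -1, array([377., 416.])), (-1, 1, array([301., 445.])), (1, -1, array([319., 381.])), (1, 1, array([243., 408.]))]
xwall in -y [294. 392.]
xwall in corner [205. 425.]
ywall in -x [272. 467.]
well -- [347. 470.]
well -x+y [267. 501.]
well +x-y [286. 432.]
```

View pics/z4.png

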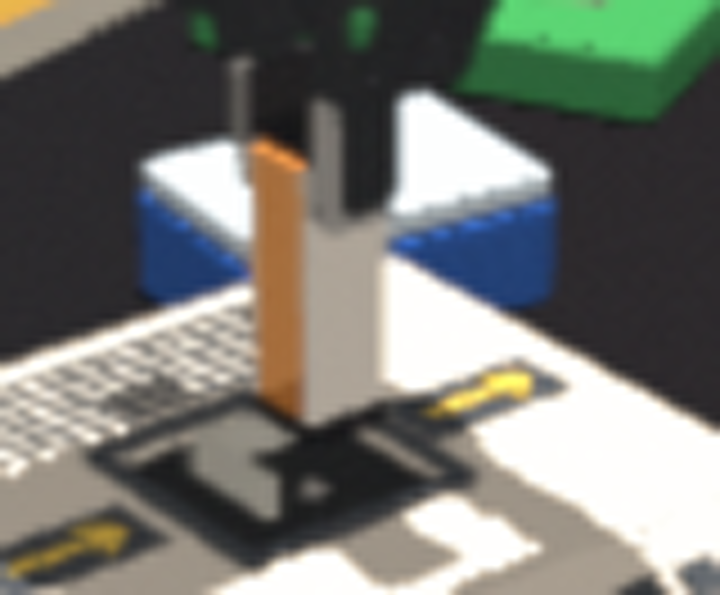

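The cell bottom is about 5 mm above the wall tops and on the -x,-y side of the well. I'll lower it between the walls, then feel toward +x.

Emit:
servo_tool --commands '[{"travel": [0, 0, -0.2], "delta_rot": [0, -0.05, 0], "fingers": 255}, {"travel": [0, 0, -0.2], "delta_rot": [0, 0, 0], "fingers": 255}, {"travel": [0, 0, 0], "delta_rot": [0, 0, 0], "fingers": 255}]'

```text
time_s: 6.2
position: [0.5574, -0.0145, 0.1731]
tool_rot: [[0.274, 0.962, 0.004], [0.962, -0.274, -0.001], [0.0, 0.004, -1.0]]
ft_force: [0.3, -0.1, -0.6]
grip_width: 0.0242
```

```bash
python3 st.py
```

```text
6.2 [557.42 -14.46 173.07] jawyaw -15.92 z [ 3.6e-03 -9.0e-04 -1.0e+00] F [ 0.31 -0.12 -0.61] M [-0.03  0.06  0.01] w 24.16 q [-13.6  25.2  78.9  -0.   75.7   2.3] v 0.6
```

Emit:
servo_tool --commands '[{"travel": [0.06, -0.018, -0.03], "delta_rot": [0, 0.03, 0], "fingers": 255}, {"travel": [0.06, -0.018, 0], "delta_rot": [0, 0, 0], "fingers": 255}]'

```text
time_s: 6.4
position: [0.5612, -0.0155, 0.1723]
tool_rot: [[0.274, 0.962, 0.0], [0.962, -0.274, -0.001], [-0.001, 0.001, -1.0]]
ft_force: [0.4, 0.1, -1.7]
grip_width: 0.0243
```

```bash
python3 st.py
```

```text
6.4 [561.19 -15.53 172.28] jawyaw -15.92 z [ 4.e-04 -9.e-04 -1.e+00] F [ 0.37  0.1  -1.66] M [-0.01 -0.   -0.05] w 24.29 q [-13.6  25.7  78.2  -0.   76.1   2.3] v 3.4
```

Emit:
servo_tool --commands '[{"travel": [0.032, -0.009, 0], "delta_rot": [0, 0, 0], "fingers": 255}]'

```text
time_s: 6.5
position: [0.5625, -0.0159, 0.1724]
tool_rot: [[0.274, 0.962, 0.001], [0.962, -0.274, -0.001], [-0.001, 0.001, -1.0]]
ft_force: [-1.8, 1.0, -0.6]
grip_width: 0.0247
```

```bash
cat >> st.py <<'E'
a=np.radians(-16);p=o["position"]*1000;F=o["ft_force"]
print("P px %.2f py %.2f | Fx %.2f Fy %.2f Fz %.2f"%(p[0]*np.cos(a)+p[1]*np.sin(a),-p[0]*np.sin(a)+p[1]*np.cos(a),F[0]*np.cos(a)+F[1]*np.sin(a),-F[0]*np.sin(a)+F[1]*np.cos(a),F[2]))
E
python3 st.py
```

```text
6.5 [562.46 -15.88 172.38] jawyaw -15.91 z [ 7.e-04 -1.e-03 -1.e+00] F [-1.82  1.03 -0.6 ] M [ 0.03  0.16 -0.  ] w 24.7 q [-13.6  25.8  78.   -0.   76.2   2.3] v 1.6
P px 545.05 py 139.77 | Fx -2.03 Fy 0.49 Fz -0.60
```

Emit:
servo_tool --commands '[{"travel": [0.032, -0.009, 0], "delta_rot": [0, 0, 0], "fingers": 255}]'

```text
time_s: 6.6
position: [0.5629, -0.016, 0.1724]
tool_rot: [[0.274, 0.962, -0.001], [0.962, -0.274, -0.001], [-0.001, -0.001, -1.0]]
ft_force: [-5.9, 1.4, 0.9]
grip_width: 0.0244
```

```bash
python3 st.py
```

```text
6.6 [562.93 -15.97 172.37] jawyaw -15.9 z [-1.1e-03 -7.0e-04 -1.0e+00] F [-5.86  1.41  0.87] M [0.24 1.15 0.06] w 24.45 q [-13.6  25.9  77.8  -0.1  76.3   2.3] v 1.7
P px 545.53 py 139.81 | Fx -6.02 Fy -0.26 Fz 0.87
```

Emit:
servo_tool --commands '[{"travel": [0.032, -0.009, 0], "delta_rot": [0, 0, 0], "fingers": 255}]'

```text
time_s: 6.7
position: [0.5631, -0.016, 0.1723]
tool_rot: [[0.274, 0.962, -0.004], [0.962, -0.274, -0.0], [-0.001, -0.003, -1.0]]
ft_force: [-5.7, 1.7, 1.3]
grip_width: 0.0244
```

```bash
python3 st.py
```

```text
6.7 [563.13 -16.   172.27] jawyaw -15.89 z [-3.5e-03 -1.0e-04 -1.0e+00] F [-5.68  1.72  1.25] M [0.22 1.31 0.04] w 24.41 q [-13.6  26.   77.7  -0.1  76.5   2.3] v 1.8
P px 545.72 py 139.84 | Fx -5.93 Fy 0.09 Fz 1.25
```

Emit:
servo_tool --commands '[{"travel": [-0.04, 0.011, 0], "delta_rot": [0, -0.03, 0], "fingers": 255}, {"travel": [0.028, 0.096, 0], "delta_rot": [0, 0, 0], "fingers": 255}, {"travel": [0.026, 0.09, 0], "delta_rot": [0, 0, 0], "fingers": 255}]'

```text
time_s: 7.0
position: [0.5641, -0.0102, 0.1724]
tool_rot: [[0.274, 0.962, 0.002], [0.962, -0.274, -0.001], [-0.0, 0.002, -1.0]]
ft_force: [-2.0, -0.2, -0.8]
grip_width: 0.0242
```

```bash
python3 st.py
```

```text
7.0 [564.13 -10.21 172.39] jawyaw -15.92 z [ 1.7e-03 -8.0e-04 -1.0e+00] F [-2.01 -0.2  -0.83] M [-0.14  0.42 -0.01] w 24.2 q [-13.   25.9  77.8  -0.   76.2   2.9] v 3.0
P px 545.09 py 145.68 | Fx -1.88 Fy -0.74 Fz -0.83
```

Emit:
servo_tool --commands '[{"travel": [0.009, 0.032, 0], "delta_rot": [0, 0, 0], "fingers": 255}]'

```text
time_s: 7.1
position: [0.5645, -0.009, 0.1724]
tool_rot: [[0.274, 0.962, 0.002], [0.962, -0.274, -0.001], [-0.0, 0.002, -1.0]]
ft_force: [-1.7, -0.7, -1.1]
grip_width: 0.0238
```

```bash
python3 st.py
```

```text
7.1 [564.45  -8.98 172.38] jawyaw -15.91 z [ 1.7e-03 -9.0e-04 -1.0e+00] F [-1.71 -0.74 -1.14] M [-0.09  0.36 -0.01] w 23.75 q [-12.9  26.   77.7  -0.   76.2   3. ] v 1.1
P px 545.06 py 146.96 | Fx -1.44 Fy -1.19 Fz -1.14
```

Emit:
servo_tool --commands '[{"travel": [0.009, 0.032, 0], "delta_rot": [0, 0, 0], "fingers": 255}]'

```text
time_s: 7.2
position: [0.5648, -0.0079, 0.1723]
tool_rot: [[0.274, 0.962, 0.002], [0.962, -0.274, -0.001], [-0.001, 0.002, -1.0]]
ft_force: [-1.6, 0.7, -0.9]
grip_width: 0.0239
```

```bash
python3 st.py
```

```text
7.2 [564.75  -7.88 172.33] jawyaw -15.9 z [ 0.0016 -0.001  -1.    ] F [-1.62  0.75 -0.88] M [-0.06  0.34  0.02] w 23.89 q [-12.8  26.   77.7  -0.   76.2   3.1] v 1.3
P px 545.05 py 148.10 | Fx -1.76 Fy 0.27 Fz -0.88
```

Emit:
servo_tool --commands '[{"travel": [0.009, 0.032, 0], "delta_rot": [0, 0, 0], "fingers": 255}]'

```text
time_s: 7.3
position: [0.5651, -0.0068, 0.1723]
tool_rot: [[0.274, 0.962, 0.002], [0.962, -0.274, -0.001], [-0.001, 0.002, -1.0]]
ft_force: [-0.6, -0.2, -0.5]
grip_width: 0.0242
```

```bash
python3 st.py
```

```text
7.3 [565.06  -6.82 172.32] jawyaw -15.9 z [ 0.0016 -0.0011 -1.    ] F [-0.63 -0.2  -0.54] M [-0.12  0.31  0.04] w 24.2 q [-12.7  26.   77.6  -0.   76.2   3.2] v 1.2
P px 545.05 py 149.20 | Fx -0.55 Fy -0.37 Fz -0.54
```

Emit:
servo_tool --commands '[{"travel": [0.009, 0.032, 0], "delta_rot": [0, 0, 0], "fingers": 255}]'

```text
time_s: 7.4
position: [0.5653, -0.0061, 0.1724]
tool_rot: [[0.274, 0.962, 0.001], [0.962, -0.274, -0.002], [-0.002, 0.002, -1.0]]
ft_force: [-3.7, -2.9, 0.9]
grip_width: 0.0241
```

```bash
python3 st.py
```

```text
7.4 [565.27  -6.12 172.38] jawyaw -15.89 z [ 0.0013 -0.0021 -1.    ] F [-3.69 -2.86  0.85] M [-0.78  0.66 -0.03] w 24.14 q [-12.6  26.1  77.6  -0.1  76.3   3.3] v 1.1
P px 545.06 py 149.93 | Fx -2.75 Fy -3.77 Fz 0.85
```

```bash
python3 - <<'E'
from rig import get_image
import cv2
for n in("side","top"): cv2.imwrite(f"pics/{n}5.png",cv2.cvtColor(get_image(n),cv2.COLOR_RGB2BGR))
s=cv2.imread("pics/side5.png")[130:200,225:305];cv2.imwrite("pics/z5.png",cv2.resize(s,None,fx=9,fy=8.5,interpolation=cv2.INTER_CUBIC))
s=cv2.imread("pics/top5.png")[160:230,215:295];cv2.imwrite("pics/z5t.png",cv2.resize(s,None,fx=9,fy=8.5,interpolation=cv2.INTER_CUBIC))
E
python3 st.py
```

```text
7.5 [565.25  -6.21 172.37] jawyaw -15.89 z [ 0.0013 -0.0022 -1.    ] F [-2.69 -3.43  0.06] M [-0.72  0.61 -0.01] w 24.09 q [-12.6  26.1  77.6  -0.1  76.3   3.3] v 0.4
P px 545.06 py 149.83 | Fx -1.64 Fy -4.04 Fz 0.06
```

View pics/z5.png

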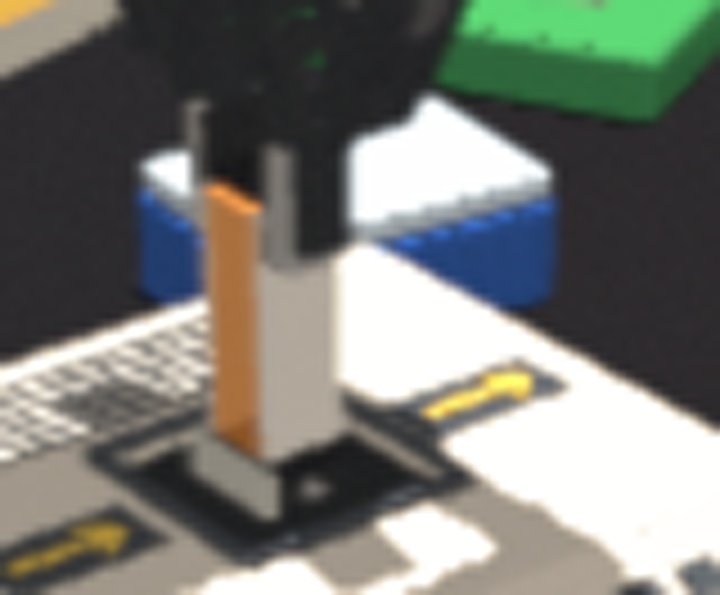

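View pics/z5t.png

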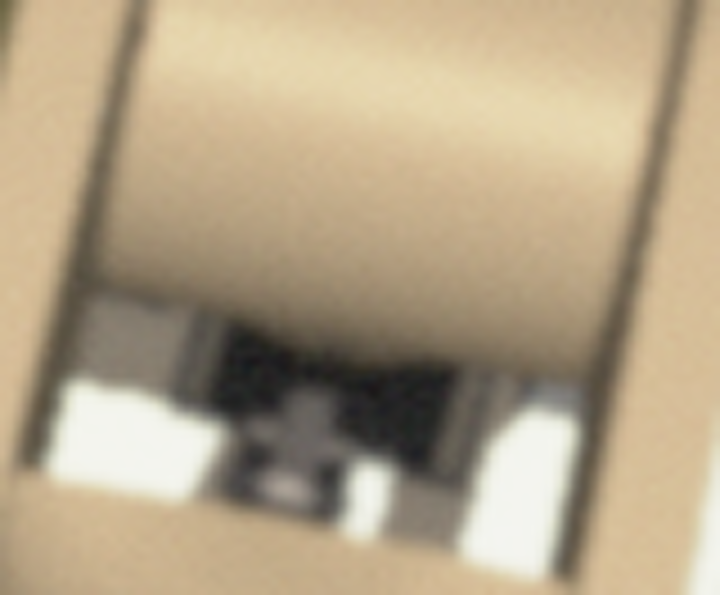

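The side view shows the cell tucked into the corner behind the +y wall, which agrees with both touches. I'll ease off a little and lower.

Emit:
servo_tool --commands '[{"travel": [-0.003, -0.013, -0.05], "delta_rot": [0, 0, 0], "fingers": 255}, {"travel": [0, 0, -0.08], "delta_rot": [0, 0, 0], "fingers": 255}]'

```text
time_s: 7.7
position: [0.5651, -0.0067, 0.1687]
tool_rot: [[0.274, 0.962, 0.002], [0.962, -0.274, -0.002], [-0.001, 0.002, -1.0]]
ft_force: [-2.0, -1.6, 0.7]
grip_width: 0.0244
```

```bash
python3 st.py
```

```text
7.7 [565.12  -6.66 168.7 ] jawyaw -15.9 z [ 0.0017 -0.002  -1.    ] F [-1.98 -1.6   0.68] M [-0.2   0.55  0.01] w 24.39 q [-12.6  26.2  77.9  -0.1  75.7   3.3] v 3.5
P px 545.07 py 149.37 | Fx -1.46 Fy -2.08 Fz 0.68
```

Emit:
servo_tool --commands '[{"travel": [0, 0, -0.06], "delta_rot": [0, 0, 0], "fingers": 255}]'

```text
time_s: 7.8
position: [0.5651, -0.0066, 0.1667]
tool_rot: [[0.274, 0.962, 0.002], [0.962, -0.274, -0.002], [-0.001, 0.002, -1.0]]
ft_force: [-2.9, -1.9, -0.2]
grip_width: 0.024
```

```bash
python3 st.py
```

```text
7.8 [565.11  -6.62 166.72] jawyaw -15.91 z [ 0.0018 -0.0018 -1.    ] F [-2.88 -1.93 -0.18] M [-0.26  0.59  0.06] w 24.0 q [-12.6  26.3  78.1  -0.1  75.4   3.3] v 2.6
P px 545.04 py 149.40 | Fx -2.24 Fy -2.65 Fz -0.18
```

Emit:
servo_tool --commands '[{"travel": [0, 0, -0.06], "delta_rot": [0, 0, 0], "fingers": 255}]'

```text
time_s: 7.9
position: [0.5651, -0.0066, 0.1648]
tool_rot: [[0.274, 0.962, 0.002], [0.962, -0.274, -0.002], [-0.001, 0.002, -1.0]]
ft_force: [-2.1, -2.3, 1.0]
grip_width: 0.0243
```

```bash
python3 st.py
```

```text
7.9 [565.12  -6.61 164.75] jawyaw -15.91 z [ 0.0018 -0.0017 -1.    ] F [-2.05 -2.31  0.97] M [-0.29  0.53  0.06] w 24.26 q [-12.6  26.4  78.3  -0.1  75.2   3.3] v 2.9
P px 545.05 py 149.42 | Fx -1.34 Fy -2.78 Fz 0.97
```

Emit:
servo_tool --commands '[{"travel": [0, 0, -0.06], "delta_rot": [0, 0, 0], "fingers": 255}]'

```text
time_s: 8.0
position: [0.5651, -0.0066, 0.1628]
tool_rot: [[0.274, 0.962, 0.002], [0.962, -0.274, -0.002], [-0.001, 0.002, -1.0]]
ft_force: [-2.8, -0.9, 0.9]
grip_width: 0.024
```

```bash
python3 st.py
```

```text
8.0 [565.09  -6.61 162.78] jawyaw -15.91 z [ 0.0017 -0.0017 -1.    ] F [-2.82 -0.91  0.92] M [-0.3   0.58  0.09] w 23.99 q [-12.6  26.6  78.4  -0.1  74.9   3.3] v 2.7
P px 545.02 py 149.41 | Fx -2.46 Fy -1.66 Fz 0.92
```

Emit:
servo_tool --commands '[{"travel": [0, 0, -0.06], "delta_rot": [0, 0, 0], "fingers": 255}]'

```text
time_s: 8.1
position: [0.5651, -0.0066, 0.1608]
tool_rot: [[0.274, 0.962, 0.002], [0.962, -0.274, -0.002], [-0.001, 0.002, -1.0]]
ft_force: [-3.0, -1.5, 1.6]
grip_width: 0.0245
```

```bash
python3 st.py
```

```text
8.1 [565.09  -6.62 160.78] jawyaw -15.91 z [ 0.0017 -0.0017 -1.    ] F [-2.96 -1.55  1.64] M [-0.29  0.56  0.02] w 24.48 q [-12.6  26.7  78.6  -0.1  74.6   3.3] v 2.7
P px 545.02 py 149.39 | Fx -2.41 Fy -2.30 Fz 1.64
```

Emit:
servo_tool --commands '[{"travel": [0, 0, -0.05], "delta_rot": [0, 0, 0], "fingers": 255}]'

```text
time_s: 8.2
position: [0.5651, -0.0066, 0.1591]
tool_rot: [[0.274, 0.962, 0.002], [0.962, -0.274, -0.002], [-0.001, 0.002, -1.0]]
ft_force: [-2.8, -1.4, 0.8]
grip_width: 0.0243
```

```bash
python3 st.py
```

```text
8.2 [565.06  -6.62 159.11] jawyaw -15.91 z [ 0.0016 -0.0017 -1.    ] F [-2.75 -1.44  0.77] M [-0.31  0.58  0.02] w 24.33 q [-12.6  26.8  78.8  -0.1  74.4   3.3] v 2.2
P px 545.00 py 149.39 | Fx -2.25 Fy -2.15 Fz 0.77
```

The bottom is now about 7 mm below the mouth with no resistance, so it has entered the well. Continuing past the springs.

Emit:
servo_tool --commands '[{"travel": [0, 0, -0.06], "delta_rot": [0, 0, 0], "fingers": 255}, {"travel": [0, 0, -0.06], "delta_rot": [0, 0, 0], "fingers": 255}]'

```text
time_s: 8.4
position: [0.565, -0.0066, 0.1553]
tool_rot: [[0.274, 0.962, 0.002], [0.962, -0.274, -0.002], [-0.001, 0.002, -1.0]]
ft_force: [-3.6, -1.7, 1.1]
grip_width: 0.0243
```

```bash
python3 st.py
```

```text
8.4 [565.05  -6.64 155.26] jawyaw -15.91 z [ 0.0016 -0.0018 -1.    ] F [-3.59 -1.65  1.09] M [-0.36  0.61  0.01] w 24.3 q [-12.6  27.   79.1  -0.1  73.8   3.3] v 2.6
P px 544.99 py 149.36 | Fx -3.00 Fy -2.58 Fz 1.09
```

Emit:
servo_tool --commands '[{"travel": [0, 0, -0.06], "delta_rot": [0, 0, 0], "fingers": 255}, {"travel": [0, 0, -0.06], "delta_rot": [0, 0, 0], "fingers": 255}]'

```text
time_s: 8.6
position: [0.5651, -0.0066, 0.1517]
tool_rot: [[0.274, 0.962, 0.002], [0.962, -0.274, -0.002], [-0.001, 0.002, -1.0]]
ft_force: [-4.8, -1.5, 8.4]
grip_width: 0.0244
```

```bash
python3 st.py
```

```text
8.6 [565.08  -6.65 151.72] jawyaw -15.9 z [ 0.0019 -0.0019 -1.    ] F [-4.84 -1.48  8.36] M [-0.22  1.06  0.1 ] w 24.41 q [-12.6  27.2  79.4  -0.1  73.3   3.3] v 2.0
P px 545.02 py 149.37 | Fx -4.24 Fy -2.75 Fz 8.36
```

Emit:
servo_tool --commands '[{"travel": [0, 0, -0.06], "delta_rot": [0, 0, 0], "fingers": 255}, {"travel": [0, 0, -0.06], "delta_rot": [0, 0, 0], "fingers": 255}]'

```text
time_s: 8.8
position: [0.5651, -0.0067, 0.1498]
tool_rot: [[0.274, 0.962, 0.003], [0.962, -0.274, -0.002], [-0.001, 0.004, -1.0]]
ft_force: [-6.4, -1.2, 11.2]
grip_width: 0.0242
```

```bash
python3 st.py
```

```text
8.8 [565.06  -6.65 149.81] jawyaw -15.88 z [ 0.0032 -0.0024 -1.    ] F [-6.42 -1.21 11.16] M [-0.17  1.38  0.03] w 24.22 q [-12.6  27.3  79.6  -0.1  72.9   3.3] v 1.8
P px 545.00 py 149.36 | Fx -5.84 Fy -2.93 Fz 11.16
```

Emit:
servo_tool --commands '[{"travel": [-0.013, 0.001, -0.03], "delta_rot": [0, 0, 0], "fingers": 255}]'

```text
time_s: 8.9
position: [0.5649, -0.0066, 0.1498]
tool_rot: [[0.273, 0.962, 0.005], [0.962, -0.273, -0.003], [-0.001, 0.005, -1.0]]
ft_force: [-3.2, -0.5, 6.6]
grip_width: 0.0242
```

```bash
python3 st.py
```

```text
8.9 [564.9   -6.62 149.76] jawyaw -15.87 z [ 0.0047 -0.0027 -1.    ] F [-3.18 -0.53  6.58] M [-0.23  0.71  0.13] w 24.22 q [-12.6  27.2  79.7  -0.1  72.8   3.3] v 1.4
P px 544.84 py 149.34 | Fx -2.91 Fy -1.39 Fz 6.58
```

Emit:
servo_tool --commands '[{"travel": [-0.005, -0.002, -0.05], "delta_rot": [0, 0, 0], "fingers": 255}]'

```text
time_s: 9.0
position: [0.5649, -0.0067, 0.1493]
tool_rot: [[0.273, 0.962, 0.006], [0.962, -0.273, -0.003], [-0.001, 0.007, -1.0]]
ft_force: [-5.8, -0.1, 11.8]
grip_width: 0.0244
```

```bash
python3 st.py
```

```text
9.0 [564.92  -6.66 149.33] jawyaw -15.86 z [ 0.006 -0.003 -1.   ] F [-5.8 -0.1 11.8] M [-0.11  1.33  0.06] w 24.45 q [-12.6  27.2  79.8  -0.1  72.6   3.3] v 1.6
P px 544.87 py 149.31 | Fx -5.55 Fy -1.69 Fz 11.80
```

Emit:
servo_tool --commands '[{"travel": [-0.015, 0.004, 0], "delta_rot": [0.03, 0.06, 0], "fingers": 255}]'

```text
time_s: 9.1
position: [0.5648, -0.0066, 0.1495]
tool_rot: [[0.273, 0.962, 0.001], [0.962, -0.273, -0.0], [0.0, 0.001, -1.0]]
ft_force: [0.7, -2.7, -4.8]
grip_width: 0.0241
```

```bash
python3 st.py
```

```text
9.1 [564.81  -6.59 149.54] jawyaw -15.85 z [ 1.3e-03 -3.0e-04 -1.0e+00] F [ 0.73 -2.72 -4.79] M [-0.61 -0.39  0.12] w 24.08 q [-12.7  27.3  79.6   0.   73.1   3.2] v 4.9
P px 544.75 py 149.35 | Fx 1.45 Fy -2.41 Fz -4.79
```

Emit:
servo_tool --commands '[{"travel": [-0.008, 0.002, -0.05], "delta_rot": [0.02, 0.05, 0], "fingers": 255}]'

```text
time_s: 9.2
position: [0.5652, -0.0067, 0.1489]
tool_rot: [[0.273, 0.962, -0.002], [0.962, -0.273, 0.001], [0.001, -0.002, -1.0]]
ft_force: [-3.5, -1.9, 10.0]
grip_width: 0.0243
```

```bash
python3 st.py
```

```text
9.2 [565.17  -6.73 148.92] jawyaw -15.85 z [-0.0021  0.0014 -1.    ] F [-3.52 -1.87 10.02] M [-0.41  0.66  0.09] w 24.32 q [-12.7  27.4  79.4   0.1  73.3   3.1] v 1.7
P px 545.13 py 149.31 | Fx -2.87 Fy -2.77 Fz 10.02
```

Emit:
servo_tool --commands '[{"travel": [-0.008, 0.002, -0.06], "delta_rot": [0, 0, 0], "fingers": 255}]'

```text
time_s: 9.3
position: [0.5652, -0.0068, 0.148]
tool_rot: [[0.273, 0.962, -0.001], [0.962, -0.273, 0.001], [0.001, -0.002, -1.0]]
ft_force: [-5.8, -0.3, 9.3]
grip_width: 0.0244
```

```bash
python3 st.py
```

```text
9.3 [565.15  -6.76 147.95] jawyaw -15.85 z [-0.0014  0.0012 -1.    ] F [-5.79 -0.26  9.27] M [-0.28  1.07  0.04] w 24.38 q [-12.7  27.5  79.5   0.1  73.1   3.1] v 2.3
P px 545.12 py 149.28 | Fx -5.50 Fy -1.85 Fz 9.27
```

Emit:
servo_tool --commands '[{"travel": [-0.008, 0.002, -0.06], "delta_rot": [0, 0, 0], "fingers": 255}]'

```text
time_s: 9.4
position: [0.5651, -0.0067, 0.1469]
tool_rot: [[0.273, 0.962, -0.001], [0.962, -0.273, 0.001], [0.001, -0.001, -1.0]]
ft_force: [-3.7, -0.5, 7.9]
grip_width: 0.0243
```

```bash
python3 st.py
```

```text
9.4 [565.08  -6.73 146.88] jawyaw -15.84 z [-6.e-04  1.e-03 -1.e+00] F [-3.69 -0.5   7.89] M [-0.27  0.87  0.11] w 24.33 q [-12.7  27.5  79.7   0.1  72.9   3.1] v 2.1
P px 545.05 py 149.29 | Fx -3.41 Fy -1.50 Fz 7.89
```

Emit:
servo_tool --commands '[{"travel": [-0.006, 0.001, -0.07], "delta_rot": [0, 0, 0], "fingers": 255}, {"travel": [-0.003, 0.001, -0.07], "delta_rot": [0, 0, 0], "fingers": 255}, {"travel": [-0.003, 0.001, -0.07], "delta_rot": [0, 0, 0], "fingers": 255}]'

```text
time_s: 9.7
position: [0.565, -0.0067, 0.1426]
tool_rot: [[0.273, 0.962, 0.001], [0.962, -0.273, 0.001], [0.001, 0.001, -1.0]]
ft_force: [-4.2, -2.1, 7.1]
grip_width: 0.0242
```

```bash
python3 st.py
```

```text
9.7 [564.99  -6.7  142.57] jawyaw -15.83 z [ 1.2e-03  6.0e-04 -1.0e+00] F [-4.17 -2.09  7.06] M [-0.31  0.88  0.07] w 24.2 q [-12.7  27.7  80.1   0.1  72.1   3.1] v 2.4
P px 544.95 py 149.29 | Fx -3.44 Fy -3.16 Fz 7.06
```

Emit:
servo_tool --commands '[{"travel": [-0.003, 0.001, -0.08], "delta_rot": [0, 0, 0], "fingers": 255}, {"travel": [-0.003, 0.001, -0.08], "delta_rot": [0, 0, 0], "fingers": 255}, {"travel": [-0.003, 0.001, -0.08], "delta_rot": [0, 0, 0], "fingers": 255}]'

```text
time_s: 10.0
position: [0.5649, -0.0067, 0.1373]
tool_rot: [[0.272, 0.962, 0.003], [0.962, -0.272, 0.0], [0.001, 0.003, -1.0]]
ft_force: [-5.0, -1.8, 7.8]
grip_width: 0.0243
```

```bash
python3 st.py
```

```text
10.0 [564.9   -6.67 137.27] jawyaw -15.81 z [ 0.0028  0.     -1.    ] F [-5.01 -1.83  7.82] M [-0.3   0.85  0.12] w 24.34 q [-12.7  28.   80.6   0.   71.2   3.1] v 2.9
P px 544.86 py 149.29 | Fx -4.31 Fy -3.14 Fz 7.82
```

Emit:
servo_tool --commands '[{"travel": [-0.005, 0.001, -0.08], "delta_rot": [0, 0.03, 0], "fingers": 255}, {"travel": [-0.003, 0.001, -0.08], "delta_rot": [0, 0, 0], "fingers": 255}, {"travel": [-0.003, 0.001, -0.08], "delta_rot": [0, 0, 0], "fingers": 255}, {"travel": [-0.003, 0.001, -0.08], "delta_rot": [0, 0, 0], "fingers": 255}]'

```text
time_s: 10.4
position: [0.5649, -0.0067, 0.1302]
tool_rot: [[0.272, 0.962, 0.002], [0.962, -0.272, -0.001], [-0.0, 0.002, -1.0]]
ft_force: [-4.9, -1.4, 7.9]
grip_width: 0.0243
```

```bash
python3 st.py
```

```text
10.4 [564.87  -6.65 130.17] jawyaw -15.79 z [ 1.8e-03 -6.0e-04 -1.0e+00] F [-4.91 -1.42  7.91] M [-0.24  0.83  0.09] w 24.29 q [-12.7  28.5  81.1  -0.   70.3   3.1] v 2.8
P px 544.82 py 149.30 | Fx -4.33 Fy -2.72 Fz 7.91
```

Emit:
servo_tool --commands '[{"travel": [-0.005, 0.001, -0.08], "delta_rot": [0, 0.03, 0], "fingers": 255}, {"travel": [-0.003, 0.001, -0.08], "delta_rot": [0, 0, 0], "fingers": 255}, {"travel": [-0.003, 0.001, -0.08], "delta_rot": [0, 0, 0], "fingers": 255}]'

```text
time_s: 10.7
position: [0.5649, -0.0067, 0.1249]
tool_rot: [[0.272, 0.962, 0.0], [0.962, -0.272, -0.001], [-0.001, 0.001, -1.0]]
ft_force: [-5.5, -1.2, 8.7]
grip_width: 0.0243
```

```bash
python3 st.py
```

```text
10.7 [564.85  -6.66 124.88] jawyaw -15.78 z [ 4.e-04 -1.e-03 -1.e+00] F [-5.49 -1.16  8.69] M [-0.27  0.94  0.06] w 24.31 q [-12.7  28.8  81.4  -0.1  69.7   3.1] v 2.8
P px 544.80 py 149.29 | Fx -4.95 Fy -2.63 Fz 8.69
```

Emit:
servo_tool --commands '[{"travel": [-0.004, 0.001, -0.07], "delta_rot": [0, 0, 0], "fingers": 255}, {"travel": [-0.004, 0.001, -0.07], "delta_rot": [0, 0, 0], "fingers": 255}, {"travel": [-0.004, 0.001, -0.06], "delta_rot": [0, 0, 0], "fingers": 255}]'

```text
time_s: 11.0
position: [0.5648, -0.0067, 0.1208]
tool_rot: [[0.272, 0.962, 0.002], [0.962, -0.272, -0.001], [-0.001, 0.003, -1.0]]
ft_force: [-5.1, -0.5, 8.1]
grip_width: 0.0248
```

```bash
python3 st.py
```

```text
11.0 [564.8   -6.65 120.76] jawyaw -15.77 z [ 0.0022 -0.0015 -1.    ] F [-5.13 -0.53  8.06] M [-0.29  0.85  0.13] w 24.78 q [-12.7  29.1  81.8  -0.1  69.    3.1] v 2.0
P px 544.76 py 149.28 | Fx -4.78 Fy -1.93 Fz 8.06
```

Emit:
servo_tool --commands '[{"travel": [-0.004, 0.001, -0.05], "delta_rot": [0, 0, 0], "fingers": 255}]'

```text
time_s: 11.1
position: [0.5648, -0.0066, 0.1198]
tool_rot: [[0.272, 0.962, 0.003], [0.962, -0.272, -0.002], [-0.001, 0.003, -1.0]]
ft_force: [-4.6, -1.6, 7.9]
grip_width: 0.0242
```

```bash
python3 st.py
```

```text
11.1 [564.77  -6.61 119.83] jawyaw -15.77 z [ 0.0027 -0.0016 -1.    ] F [-4.62 -1.58  7.91] M [-0.27  0.81  0.12] w 24.2 q [-12.7  29.1  81.9  -0.1  68.8   3.1] v 1.7
P px 544.71 py 149.31 | Fx -4.01 Fy -2.79 Fz 7.91
```

Emit:
servo_tool --commands '[{"travel": [-0.004, 0.001, -0.05], "delta_rot": [0, 0, 0], "fingers": 255}]'

```text
time_s: 11.2
position: [0.5648, -0.0067, 0.119]
tool_rot: [[0.272, 0.962, 0.003], [0.962, -0.272, -0.002], [-0.001, 0.004, -1.0]]
ft_force: [-4.7, -2.1, 7.2]
grip_width: 0.024
```

```bash
python3 st.py
```

```text
11.2 [564.77  -6.65 118.98] jawyaw -15.77 z [ 0.0034 -0.0017 -1.    ] F [-4.74 -2.08  7.24] M [-0.23  0.82  0.1 ] w 24.04 q [-12.7  29.1  82.   -0.1  68.6   3.1] v 1.8
P px 544.72 py 149.28 | Fx -3.98 Fy -3.30 Fz 7.24
```

Emit:
servo_tool --commands '[{"travel": [-0.004, 0.001, -0.05], "delta_rot": [0, 0.03, 0], "fingers": 255}]'

```text
time_s: 11.3
position: [0.5648, -0.0067, 0.1181]
tool_rot: [[0.272, 0.962, 0.001], [0.962, -0.272, -0.002], [-0.002, 0.001, -1.0]]
ft_force: [-4.4, -1.1, 8.4]
grip_width: 0.0243
```

```bash
python3 st.py
```

```text
11.3 [564.79  -6.65 118.14] jawyaw -15.76 z [ 0.001  -0.0019 -1.    ] F [-4.38 -1.11  8.43] M [-0.31  0.75  0.04] w 24.25 q [-12.6  29.3  82.   -0.1  68.7   3.2] v 1.1
P px 544.75 py 149.28 | Fx -3.90 Fy -2.27 Fz 8.43
```

Emit:
servo_tool --commands '[{"travel": [-0.004, 0.001, -0.05], "delta_rot": [0, 0, 0], "fingers": 255}]'

```text
time_s: 11.4
position: [0.5648, -0.0066, 0.1173]
tool_rot: [[0.272, 0.962, 0.001], [0.962, -0.272, -0.002], [-0.002, 0.002, -1.0]]
ft_force: [-6.0, -1.1, 7.5]
grip_width: 0.0242
```

```bash
python3 st.py
```

```text
11.4 [564.78  -6.65 117.29] jawyaw -15.76 z [ 0.0014 -0.002  -1.    ] F [-6.04 -1.13  7.47] M [-0.24  0.84  0.08] w 24.19 q [-12.6  29.3  82.1  -0.1  68.5   3.2] v 1.8
P px 544.74 py 149.28 | Fx -5.49 Fy -2.75 Fz 7.47
```

Emit:
servo_tool --commands '[{"travel": [-0.004, 0.001, -0.05], "delta_rot": [0, 0, 0], "fingers": 255}]'

```text
time_s: 11.5
position: [0.5648, -0.0066, 0.1164]
tool_rot: [[0.271, 0.962, 0.002], [0.962, -0.271, -0.002], [-0.002, 0.003, -1.0]]
ft_force: [-5.8, -1.6, 8.2]
grip_width: 0.0247
```

```bash
python3 st.py
```

```text
11.5 [564.78  -6.62 116.44] jawyaw -15.75 z [ 0.002  -0.0021 -1.    ] F [-5.81 -1.58  8.2 ] M [-0.29  0.84  0.1 ] w 24.74 q [-12.6  29.3  82.1  -0.1  68.4   3.2] v 1.6
P px 544.73 py 149.31 | Fx -5.15 Fy -3.12 Fz 8.20
```

Emit:
servo_tool --commands '[{"travel": [-0.004, 0.001, -0.04], "delta_rot": [0, 0, 0], "fingers": 255}]'

```text
time_s: 11.6
position: [0.5648, -0.0066, 0.1161]
tool_rot: [[0.271, 0.962, 0.003], [0.962, -0.271, -0.002], [-0.001, 0.003, -1.0]]
ft_force: [-7.3, -1.3, 13.1]
grip_width: 0.024
```

```bash
python3 st.py
```

```text
11.6 [564.78  -6.64 116.09] jawyaw -15.75 z [ 0.0027 -0.0023 -1.    ] F [-7.33 -1.29 13.1 ] M [-0.2   1.12  0.04] w 24.04 q [-12.6  29.4  82.2  -0.1  68.3   3.2] v 0.7
P px 544.73 py 149.29 | Fx -6.69 Fy -3.26 Fz 13.10
```

Emit:
servo_tool --commands '[{"travel": [-0.004, 0.001, -0.04], "delta_rot": [0, 0, 0], "fingers": 255}]'

```text
time_s: 11.7
position: [0.5648, -0.0066, 0.1161]
tool_rot: [[0.271, 0.962, 0.004], [0.962, -0.271, -0.003], [-0.001, 0.004, -1.0]]
ft_force: [-7.4, -0.9, 15.0]
grip_width: 0.0241
```

```bash
python3 st.py
```

```text
11.7 [564.77  -6.63 116.07] jawyaw -15.75 z [ 0.0036 -0.0025 -1.    ] F [-7.37 -0.89 14.99] M [-0.15  1.27  0.03] w 24.1 q [-12.6  29.3  82.2  -0.1  68.2   3.1] v 0.7
P px 544.72 py 149.30 | Fx -6.84 Fy -2.89 Fz 14.99
```

Emit:
servo_tool --commands '[{"travel": [-0.004, 0.001, -0.04], "delta_rot": [0, 0, 0], "fingers": 255}]'

```text
time_s: 11.8
position: [0.5648, -0.0066, 0.1161]
tool_rot: [[0.271, 0.962, 0.005], [0.962, -0.271, -0.003], [-0.001, 0.005, -1.0]]
ft_force: [-6.7, -0.8, 13.3]
grip_width: 0.024
```

```bash
python3 st.py
```

```text
11.8 [564.76  -6.64 116.11] jawyaw -15.74 z [ 0.0046 -0.0028 -1.    ] F [-6.74 -0.81 13.29] M [-0.16  1.17  0.1 ] w 24.01 q [-12.6  29.3  82.3  -0.1  68.1   3.1] v 0.7
P px 544.71 py 149.29 | Fx -6.25 Fy -2.63 Fz 13.29
```

There is a firm stop at TCP z = 116.1 (predicted home 116.5) with Fz about 14 N, so the cell is seated. Unloading and releasing.

Emit:
servo_tool --commands '[{"travel": [-0.01, 0.003, 0.02], "delta_rot": [0, 0.02, 0], "fingers": 255}, {"travel": [0, 0, 0], "delta_rot": [0, 0, 0], "fingers": 150}, {"travel": [0, 0, 0], "delta_rot": [0, 0, 0], "fingers": 100}, {"travel": [0, 0, 0], "delta_rot": [0, 0, 0], "fingers": 70}, {"travel": [0, 0, 0], "delta_rot": [0, 0, 0], "fingers": 70}]'

```text
time_s: 12.3
position: [0.5657, -0.006, 0.1161]
tool_rot: [[0.272, 0.962, 0.005], [0.962, -0.272, -0.001], [0.0, 0.005, -1.0]]
ft_force: [0.3, -0.3, -0.5]
grip_width: 0.062
```

```bash
python3 st.py
```

```text
12.3 [565.74  -6.02 116.07] jawyaw -15.78 z [ 0.0047 -0.001  -1.    ] F [ 0.3  -0.33 -0.47] M [-0.   -0.   -0.05] w 62.0 q [-12.6  29.4  82.1   0.   68.2   3.2] v 0.2
P px 545.48 py 150.15 | Fx 0.38 Fy -0.24 Fz -0.47
```

Emit:
servo_tool --commands '[{"travel": [0, 0, 0.3], "delta_rot": [0, 0.03, 0], "fingers": 70}, {"travel": [0, 0, 0.6], "delta_rot": [0, 0, 0], "fingers": 70}, {"travel": [0, 0, 0.8], "delta_rot": [0, 0, 0], "fingers": 70}, {"travel": [0, 0, 0.9], "delta_rot": [0, 0, 0], "fingers": 70}, {"travel": [-0.3, 0.9, 0.3], "delta_rot": [0, 0, -0.9], "fingers": 90}, {"travel": [-0.3, 0.9, 0], "delta_rot": [0, 0, -0.9], "fingers": 90}, {"travel": [-0.3, 0.9, 0], "delta_rot": [0, 0, -0.9], "fingers": 90}, {"travel": [-0.3, 0.9, 0], "delta_rot": [0, 0, -0.9], "fingers": 90}]'

```text
time_s: 13.1
position: [0.5299, 0.1026, 0.2114]
tool_rot: [[0.622, 0.783, 0.006], [0.783, -0.622, -0.001], [0.003, 0.005, -1.0]]
ft_force: [-0.5, 0.4, -0.3]
grip_width: 0.0549
```

```bash
python3 st.py
```

```text
13.1 [529.86 102.63 211.4 ] jawyaw -38.45 z [ 5.7e-03 -7.0e-04 -1.0e+00] F [-0.49  0.41 -0.29] M [-0.02  0.   -0.03] w 54.88 q [-1.6 21.5 78.2 -0.  79.9 36.9] v 85.7
P px 481.05 py 244.70 | Fx -0.58 Fy 0.26 Fz -0.29
```

Emit:
servo_tool --commands '[{"travel": [-0.16, 0.92, 0], "delta_rot": [0, 0.05, -0.82], "fingers": 110}, {"travel": [-0.16, 0.92, 0], "delta_rot": [0, 0, -0.82], "fingers": 110}, {"travel": [-0.16, 0.92, 0], "delta_rot": [0, 0, -0.82], "fingers": 110}, {"travel": [-0.16, 0.92, 0], "delta_rot": [0, 0, -0.82], "fingers": 110}, {"travel": [-0.16, 0.92, 0], "delta_rot": [0, 0, -0.82], "fingers": 110}, {"travel": [-0.16, 0.92, 0], "delta_rot": [0, 0, -0.82], "fingers": 110}, {"travel": [-0.1, 0.7, 0], "delta_rot": [0, 0, -0.8], "fingers": 110}, {"travel": [0, 0, 0], "delta_rot": [0, 0, 0], "fingers": 110}]'

```text
time_s: 13.9
position: [0.4948, 0.3, 0.2182]
tool_rot: [[0.962, 0.273, 0.006], [0.273, -0.962, -0.0], [0.005, 0.002, -1.0]]
ft_force: [-0.1, -0.4, -0.4]
grip_width: 0.0487
```

```bash
python3 st.py; python3 - <<'E'
from rig import get_image
import cv2
for n in("side","top"): cv2.imwrite(f"pics/{n}6.png",cv2.cvtColor(get_image(n),cv2.COLOR_RGB2BGR))
s=cv2.imread("pics/side6.png")[130:200,225:305];t=cv2.imread("pics/top6.png")[165:235,215:295]
cv2.imwrite("pics/z6.png",cv2.hconcat([cv2.resize(s,(400,350),interpolation=cv2.INTER_CUBIC),cv2.resize(t,(400,350),interpolation=cv2.INTER_CUBIC)]))
E
```

```text
13.9 [494.8  300.05 218.16] jawyaw -74.17 z [ 5.5e-03 -2.0e-04 -1.0e+00] F [-0.06 -0.39 -0.37] M [ 0.03 -0.05  0.04] w 48.65 q [19.6 25.1 71.2 -0.1 83.4 93.8] v 3.5
P px 392.92 py 424.81 | Fx 0.05 Fy -0.39 Fz -0.37
```

View pics/z6.png

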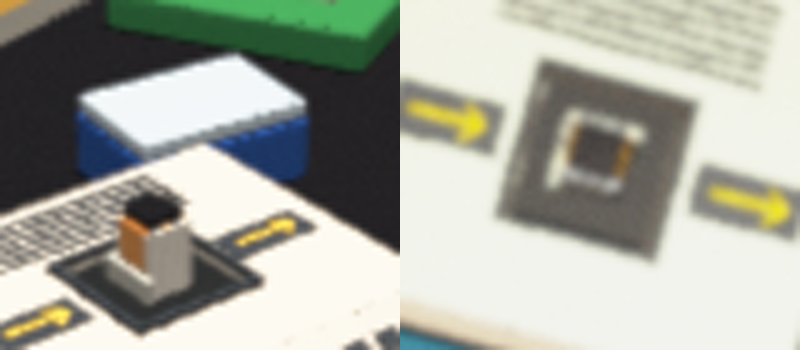

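View pics/side6.png

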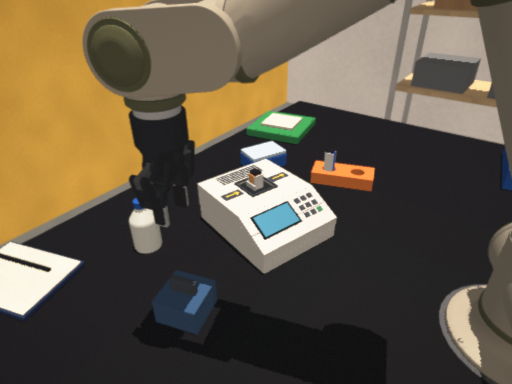

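```bash
python3 - <<'E'
from h import *
print(tri((255.5,171),(254.5,195.5)))
w=np.array([.5646,-.0088,.14]);print(proj('side',[w]),proj('top',[w]))
E
```

```text
(array([ 0.56316091, -0.00857921,  0.13782347]), np.float64(0.0007658625365579519))
[[255.21514132 169.97750134]] [[254.52723572 194.54227062]]
```

Emit:
servo_tool --commands '[{"travel": [0.03, -0.05, -0.5], "delta_rot": [0, 0.05, 0.1], "fingers": 110}, {"travel": [0, 0, -0.7], "delta_rot": [0, 0, 0], "fingers": 110}, {"travel": [0, 0, -0.7], "delta_rot": [0, 0, 0], "fingers": 110}, {"travel": [0, 0, -0.7], "delta_rot": [0, 0, 0], "fingers": 110}, {"travel": [0, 0, -0.7], "delta_rot": [0, 0, 0], "fingers": 110}, {"travel": [0, 0, -0.5], "delta_rot": [0, 0, 0], "fingers": 110}, {"travel": [0, 0, 0], "delta_rot": [0, 0, 0], "fingers": 110}]'

```text
time_s: 14.7
position: [0.4991, 0.2884, 0.1033]
tool_rot: [[0.958, 0.286, 0.004], [0.286, -0.958, -0.001], [0.004, 0.002, -1.0]]
ft_force: [-0.5, 0.0, -0.7]
grip_width: 0.0485
```

```bash
python3 st.py; python3 - <<'E'
from rig import get_image
import cv2
for n in("side","top"): cv2.imwrite(f"pics/{n}7.png",cv2.cvtColor(get_image(n),cv2.COLOR_RGB2BGR))
s=cv2.imread("pics/side7.png")[220:340,130:250];t=cv2.imread("pics/top7.png")[190:270,80:160]
cv2.imwrite("pics/z7.png",cv2.hconcat([cv2.resize(s,(400,400),interpolation=cv2.INTER_CUBIC),cv2.resize(t,(400,400),interpolation=cv2.INTER_CUBIC)]))
E
```

```text
14.7 [499.14 288.41 103.28] jawyaw -73.37 z [ 0.0043 -0.0013 -1.    ] F [-0.46  0.   -0.68] M [ 0.05  0.01 -0.02] w 48.5 q [18.3 31.2 81.1 -0.2 67.4 91.8] v 1.4
P px 400.30 py 414.82 | Fx -0.44 Fy -0.12 Fz -0.68
```

View pics/z7.png

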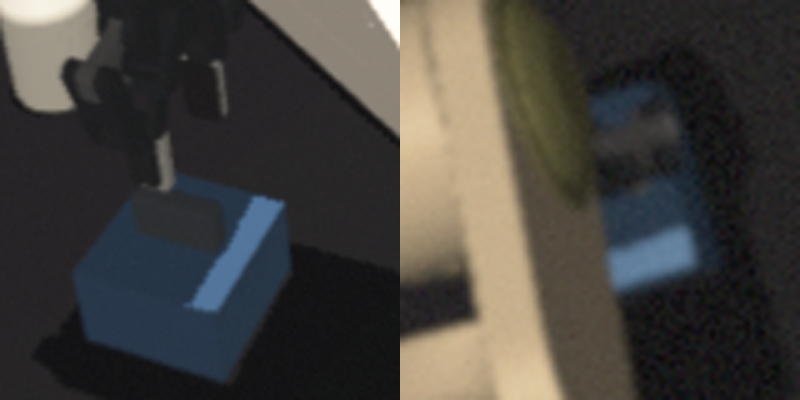

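The cell cap triangulates to z = 138 mm (home is 140). The jaws drifted 10 mm in -y during the descent, so I'll correct that and then lower.

Emit:
servo_tool --commands '[{"travel": [-0.1, 0.34, 0], "delta_rot": [0, 0.04, 0], "fingers": 110}, {"travel": [0, 0, -0.35], "delta_rot": [0, 0, 0], "fingers": 110}, {"travel": [0, 0, -0.35], "delta_rot": [0, 0, 0], "fingers": 110}, {"travel": [0, 0, -0.3], "delta_rot": [0, 0, 0], "fingers": 110}, {"travel": [0, 0, 0], "delta_rot": [0, 0, 0], "fingers": 110}]'

```text
time_s: 15.3
position: [0.4979, 0.3002, 0.0757]
tool_rot: [[0.958, 0.287, 0.008], [0.287, -0.958, 0.002], [0.008, 0.001, -1.0]]
ft_force: [0.5, -0.7, 0.6]
grip_width: 0.0484
```

```bash
python3 st.py
```

```text
15.3 [497.88 300.22  75.65] jawyaw -73.33 z [ 0.0079  0.0016 -1.    ] F [ 0.48 -0.7   0.61] M [ 0.01  0.01 -0.05] w 48.41 q [19.5 33.5 82.3 -0.1 63.8 92.8] v 0.6
P px 395.84 py 425.83 | Fx 0.65 Fy -0.55 Fz 0.61
```

Emit:
servo_tool --commands '[{"travel": [-0.05, -0.05, -0.25], "delta_rot": [-0.02, 0.08, 0], "fingers": 110}, {"travel": [0, 0, -0.25], "delta_rot": [0, 0, 0], "fingers": 110}, {"travel": [0, 0, -0.15], "delta_rot": [0, 0, 0], "fingers": 110}, {"travel": [0, 0, 0], "delta_rot": [0, 0, 0], "fingers": 110}]'

```text
time_s: 15.7
position: [0.4962, 0.2984, 0.054]
tool_rot: [[0.958, 0.287, -0.002], [0.287, -0.958, -0.001], [-0.002, 0.0, -1.0]]
ft_force: [-0.0, 0.8, -0.0]
grip_width: 0.0486
```

```bash
python3 st.py
```

```text
15.7 [496.22 298.39  54.05] jawyaw -73.33 z [-0.0019 -0.001  -1.    ] F [-0.03  0.82 -0.01] M [-0.02  0.01 -0.02] w 48.63 q [19.3 35.1 83.5 -0.  61.6 92.7] v 0.2
P px 394.75 py 423.61 | Fx -0.25 Fy 0.78 Fz -0.01
```

Emit:
servo_tool --commands '[{"travel": [0, 0, 0.05], "delta_rot": [0, 0, 0], "fingers": 150}, {"travel": [0, 0, 0], "delta_rot": [0, 0, 0], "fingers": 190}, {"travel": [0, 0, 0], "delta_rot": [0, 0, 0], "fingers": 255}, {"travel": [0, 0, 0], "delta_rot": [0, 0, 0], "fingers": 255}, {"travel": [0, 0, 0], "delta_rot": [0, 0, 0], "fingers": 255}]' --squeeze 40

```text
time_s: 16.2
position: [0.4964, 0.2985, 0.0562]
tool_rot: [[0.958, 0.287, -0.001], [0.287, -0.958, -0.001], [-0.001, 0.0, -1.0]]
ft_force: [-0.1, 1.0, -1.7]
grip_width: 0.0133
```

```bash
python3 st.py
```

```text
16.2 [496.39 298.5   56.15] jawyaw -73.33 z [-1.1e-03 -7.0e-04 -1.0e+00] F [-0.11  1.   -1.74] M [ 0.05 -0.01 -0.04] w 13.26 q [19.3 34.9 83.4 -0.  61.8 92.7] v 0.1
P px 394.89 py 423.76 | Fx -0.38 Fy 0.93 Fz -1.74
```

```bash
python3 - <<'E'
import cv2
s=cv2.imread("pics/side0.png")[165:210,225:290];cv2.imwrite("pics/z8s.png",cv2.resize(s,None,fx=12,fy=12,interpolation=cv2.INTER_CUBIC))
from h import *
a=np.radians(-16)
def P(p): return p[0]*np.cos(a)+p[1]*np.sin(a),-p[0]*np.sin(a)+p[1]*np.cos(a)
# top: threshold-based collar contour subpixel: upscale
for f in("top0","top6"):
    g=cv2.cvtColor(cv2.imread(f"pics/{f}.png"),cv2.COLOR_BGR2GRAY)[174:220,232:277]
    G=cv2.resize(g,None,fx=8,fy=8,interpolation=cv2.INTER_CUBIC);G=cv2.GaussianBlur(G,(9,9),0)
    for th in(130,150,170):
        cs,_=cv2.findContours((G<th).astype(np.uint8),cv2.RETR_EXTERNAL,cv2.CHAIN_APPROX_NONE);c=max(cs,key=cv2.contourArea).reshape(-1,2)
        uv=(c+.5)/8-.5+[232,174]
        for z in(.105,):
            W=plane("top",uv,z)[:,:2]*1000
            (cx,cy),sz,an=cv2.minAreaRect(W.astype(np.float32));print(f,th,"ctr",round(cx,2),round(cy,2),np.round(sz,1),round(an,1),"P",np.round(P((cx,cy)),2))
E
```

```text
top0 130 ctr 564.52 -8.68 [67.9 69.4] 74.2 P [545.04 147.26]
top0 150 ctr 564.46 -8.71 [70.3 71. ] 74.0 P [545.   147.21]
top0 170 ctr 564.48 -8.59 [72.1 72.4] 74.0 P [544.98 147.34]
top6 130 ctr 564.57 -8.61 [67.9 69.5] 74.1 P [545.07 147.34]
top6 150 ctr 564.43 -8.64 [70.3 71.1] 73.9 P [544.94 147.27]
top6 170 ctr 564.48 -8.56 [71.9 72.5] 74.0 P [544.97 147.36]
```

View pics/z8s.png

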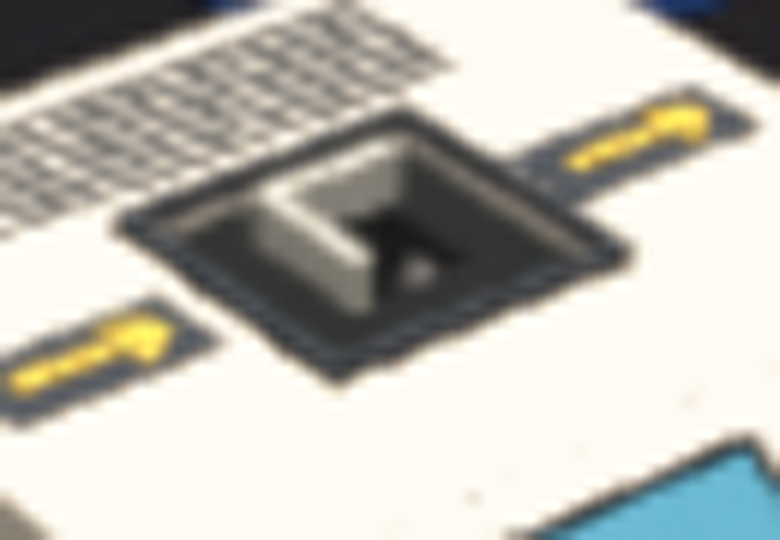

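Emit:
servo_tool --commands '[{"travel": [0, 0, 0.3], "delta_rot": [0, 0, 0], "fingers": 255}, {"travel": [0, 0, 0.6], "delta_rot": [0, 0, 0], "fingers": 255}, {"travel": [0, 0, 0.8], "delta_rot": [0, 0, 0], "fingers": 255}, {"travel": [0, 0, 0.9], "delta_rot": [0, 0, 0], "fingers": 255}, {"travel": [0, 0, 0.9], "delta_rot": [0, 0, 0], "fingers": 255}, {"travel": [0, 0, 0.9], "delta_rot": [0, 0, 0], "fingers": 255}, {"travel": [0, 0, 0.9], "delta_rot": [0, 0, 0], "fingers": 255}, {"travel": [0, 0, 0.5], "delta_rot": [0, 0, 0], "fingers": 255}]'

```text
time_s: 17.0
position: [0.4938, 0.2976, 0.239]
tool_rot: [[0.958, 0.287, -0.005], [0.287, -0.958, -0.002], [-0.005, 0.001, -1.0]]
ft_force: [0.9, -0.7, -1.2]
grip_width: 0.013
```

```bash
python3 st.py
```

```text
17.0 [493.77 297.55 239.  ] jawyaw -73.33 z [-0.0049 -0.0021 -1.    ] F [ 0.88 -0.72 -1.2 ] M [ 0.01  0.01 -0.02] w 13.01 q [19.3 24.3 68.9 -0.  87.  92.7] v 22.2
P px 392.63 py 422.13 | Fx 1.04 Fy -0.45 Fz -1.20
```

```bash
python3 - <<'E'
from h import *
uv=np.array([(402,108),(632,255),(340,385),(115,222)])/12-.5+[225,165]
W=plane("side",uv,.1025)[:,:2]*1000;print(W.round(1),W.mean(0),np.linalg.norm(np.roll(W,-1,0)-W,axis=1))
a=np.radians(-16);p=W.mean(0);print(p[0]*np.cos(a)+p[1]*np.sin(a),-p[0]*np.sin(a)+p[1]*np.cos(a))
E
```

```text
[[589.4 -52.5]
 [517.9 -31.7]
 [535.8  39.1]
 [608.2  17.8]] [562.83501335  -6.81461721] [74.44855234 73.08307683 75.51839826 72.76876598]
542.9101025334375 148.5877243471219
```

Emit:
servo_tool --commands '[{"travel": [0.25, -0.85, 0], "delta_rot": [0.02, -0.04, -0.5], "fingers": 255}, {"travel": [0.25, -0.85, 0], "delta_rot": [0, 0, -0.5], "fingers": 255}, {"travel": [0.2, -0.85, 0], "delta_rot": [0, 0, -0.5], "fingers": 255}, {"travel": [0.2, -0.85, 0], "delta_rot": [0, 0, -0.5], "fingers": 255}, {"travel": [0.2, -0.85, 0], "delta_rot": [0, 0, -0.5], "fingers": 255}, {"travel": [0.2, -0.85, 0], "delta_rot": [0, 0, -0.5], "fingers": 255}, {"travel": [0.2, -0.85, 0], "delta_rot": [0, 0, -0.5], "fingers": 255}, {"travel": [0.2, -0.85, 0], "delta_rot": [0, 0, -0.5], "fingers": 255}]'

```text
time_s: 17.8
position: [0.5441, 0.0891, 0.2482]
tool_rot: [[0.99, -0.138, 0.01], [-0.138, -0.99, 0.0], [0.01, -0.002, -1.0]]
ft_force: [0.7, -0.6, -2.5]
grip_width: 0.013
```

```bash
python3 st.py
```

```text
17.8 [544.13  89.06 248.2 ] jawyaw -97.9 z [ 1.030e-02  3.000e-04 -9.999e-01] F [ 0.67 -0.65 -2.52] M [ 0.01 -0.05 -0.02] w 13.04 q [-3.  21.  72.7  0.  85.7 94.9] v 28.1
P px 498.51 py 235.59 | Fx 0.82 Fy -0.44 Fz -2.52
```

Emit:
servo_tool --commands '[{"travel": [0.15, -0.8, 0], "delta_rot": [0, 0.08, -0.35], "fingers": 255}, {"travel": [0.15, -0.8, 0], "delta_rot": [0, 0, -0.35], "fingers": 255}, {"travel": [0.15, -0.8, 0], "delta_rot": [0, 0, -0.35], "fingers": 255}, {"travel": [0.1, -0.5, 0], "delta_rot": [0, 0, -0.2], "fingers": 255}, {"travel": [0, 0, 0], "delta_rot": [0, 0, 0], "fingers": 255}]'

```text
time_s: 18.3
position: [0.5606, -0.0042, 0.2511]
tool_rot: [[0.961, -0.276, 0.004], [-0.276, -0.961, -0.001], [0.004, -0.0, -1.0]]
ft_force: [0.0, 1.5, -1.4]
grip_width: 0.013
```

```bash
python3 st.py
```

```text
18.3 [560.58  -4.25 251.14] jawyaw -106.0 z [ 0.0036 -0.001  -1.    ] F [ 0.01  1.45 -1.44] M [ 0.02  0.01 -0.08] w 13.02 q [-12.5  22.   70.6  -0.   87.1  93.5] v 0.8
P px 540.04 py 150.44 | Fx -0.39 Fy 1.40 Fz -1.44
```

Emit:
servo_tool --commands '[{"travel": [0.12, -0.12, -0.3], "delta_rot": [0, 0.035, 0], "fingers": 255}, {"travel": [0, 0, -0.4], "delta_rot": [0, 0, 0], "fingers": 255}, {"travel": [0, 0, -0.4], "delta_rot": [0, 0, 0], "fingers": 255}, {"travel": [0, 0, -0.3], "delta_rot": [0, 0, 0], "fingers": 255}, {"travel": [0, 0, 0], "delta_rot": [0, 0, 0], "fingers": 255}]'

```text
time_s: 18.8
position: [0.5639, -0.0048, 0.2064]
tool_rot: [[0.963, -0.27, -0.001], [-0.27, -0.963, 0.0], [-0.001, 0.0, -1.0]]
ft_force: [-0.3, 0.5, -1.3]
grip_width: 0.0133
```

```bash
python3 st.py; python3 - <<'E'
from rig import get_image
import cv2
for n in("side","top"): cv2.imwrite(f"pics/{n}9.png",cv2.cvtColor(get_image(n),cv2.COLOR_RGB2BGR))
s=cv2.imread("pics/side9.png")[110:210,200:310];cv2.imwrite("pics/z9s.png",cv2.resize(s,None,fx=7,fy=6,interpolation=cv2.INTER_CUBIC))
s=cv2.imread("pics/top9.png")[150:240,205:305];cv2.imwrite("pics/z9t.png",cv2.resize(s,None,fx=6,fy=6,interpolation=cv2.INTER_CUBIC))
E
```

```text
18.8 [563.94  -4.79 206.4 ] jawyaw -105.68 z [-1.3e-03  3.0e-04 -1.0e+00] F [-0.31  0.49 -1.26] M [-0.01 -0.02  0.01] w 13.25 q [-12.5  24.3  74.5   0.   81.2  93.2] v 0.9
P px 543.41 py 150.83 | Fx -0.43 Fy 0.39 Fz -1.26
```

View pics/z9s.png

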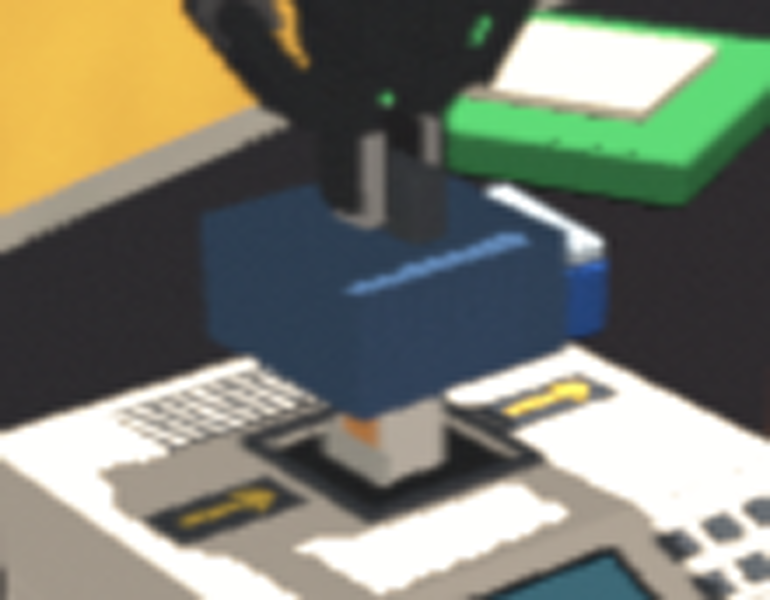

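View pics/z9t.png

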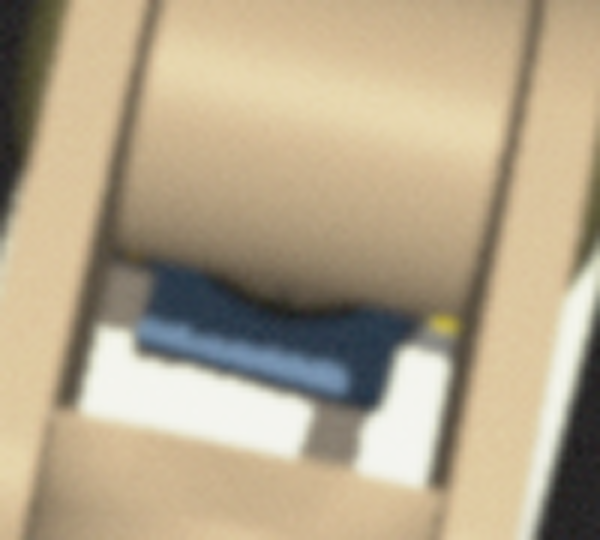

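```bash
python3 - <<'E'
from h import *
a=np.radians(-15.7);ex=np.array([np.cos(a),np.sin(a)]);ey=np.array([-np.sin(a),np.cos(a)])
def go(n,lst,k,o):
  for (x,y),z,sx,sy in lst:
    W=plane(n,[np.array([x,y])/k-.5+o],z)[0,:2]*1000-[563.94,-4.79]
    print(n,(sx,sy),"P rel TCP",np.round([W@ex,W@ey],1),"centre",np.round([W@ex-sx*42,W@ey-sy*42],1))
zt,zb=.2022,.1503
go("side",[((350,293),zt,-1,1),((203,215),zt,1,1),((565,237),zt,-1,-1),((362,415),zb,-1,1),((212,337),zb,1,1),((563,343),zb,-1,-1)],[7,6],[200,110])
go("top",[((135,350),zt,-1,1),((380,408),zt,-1,-1)],[6,6],[205,150])
E
```

```text
side (-1, 1) P rel TCP [-40.9  42.9] centre [1.1 0.9]
side (1, 1) P rel TCP [39.8 41.7] centre [-2.2 -0.3]
side (-1, -1) P rel TCP [-47.2 -36.2] centre [-5.2  5.8]
side (-1, 1) P rel TCP [-38.9  38.1] centre [ 3.1 -3.9]
side (1, 1) P rel TCP [40. 41.] centre [-2. -1.]
side (-1, -1) P rel TCP [-36.1 -46.3] centre [ 5.9 -4.3]
top (-1, 1) P rel TCP [-45.2  40.5] centre [-3.2 -1.5]
top (-1, -1) P rel TCP [-42.  -40.8] centre [0.  1.2]
```

The shield hangs centred on the TCP to about 1 mm. I'll centre it on the collar and lower to just above it.

Emit:
servo_tool --commands '[{"travel": [0.013, -0.1, -0.2], "delta_rot": [0, 0, -0.05], "fingers": 255}, {"travel": [0, 0, -0.3], "delta_rot": [0, 0, 0], "fingers": 255}, {"travel": [0, 0, -0.3], "delta_rot": [0, 0, 0], "fingers": 255}, {"travel": [0, 0, -0.3], "delta_rot": [0, 0, 0], "fingers": 255}, {"travel": [0, 0, 0], "delta_rot": [0, 0, 0], "fingers": 255}]'

```text
time_s: 19.4
position: [0.5651, -0.0082, 0.1729]
tool_rot: [[0.961, -0.276, 0.003], [-0.276, -0.961, -0.001], [0.003, -0.0, -1.0]]
ft_force: [-0.6, 0.2, -2.2]
grip_width: 0.013
```

```bash
python3 st.py
```

```text
19.4 [565.15  -8.2  172.88] jawyaw -106.0 z [ 2.8e-03 -7.0e-04 -1.0e+00] F [-0.6   0.19 -2.23] M [-0.05 -0.01 -0.03] w 13.02 q [-12.8  26.   77.6  -0.   76.2  93.2] v 0.9
P px 545.51 py 147.90 | Fx -0.63 Fy 0.02 Fz -2.23
```

Emit:
servo_tool --commands '[{"travel": [-0.03, 0.016, -0.15], "delta_rot": [0, 0.03, 0], "fingers": 255}, {"travel": [0, 0, -0.15], "delta_rot": [0, 0, 0], "fingers": 255}, {"travel": [0, 0, 0], "delta_rot": [0, 0, 0], "fingers": 255}]'

```text
time_s: 19.7
position: [0.5643, -0.0077, 0.1631]
tool_rot: [[0.961, -0.276, -0.001], [-0.276, -0.961, -0.001], [-0.0, 0.001, -1.0]]
ft_force: [-0.9, -0.8, -1.6]
grip_width: 0.013
```

```bash
python3 st.py; python3 - <<'E'
from rig import get_image
import cv2
cv2.imwrite("pics/side10.png",cv2.cvtColor(get_image("side"),cv2.COLOR_RGB2BGR))
s=cv2.imread("pics/side10.png")[130:200,215:305];cv2.imwrite("pics/z10.png",cv2.resize(s,None,fx=8,fy=8,interpolation=cv2.INTER_CUBIC))
E
```

```text
19.7 [564.26  -7.71 163.09] jawyaw -106.0 z [-5.e-04 -7.e-04 -1.e+00] F [-0.88 -0.75 -1.63] M [-0.01 -0.07  0.01] w 13.0 q [-12.8  26.5  78.5  -0.   75.1  93.2] v 0.5
P px 544.53 py 148.12 | Fx -0.64 Fy -0.97 Fz -1.63
```

View pics/z10.png

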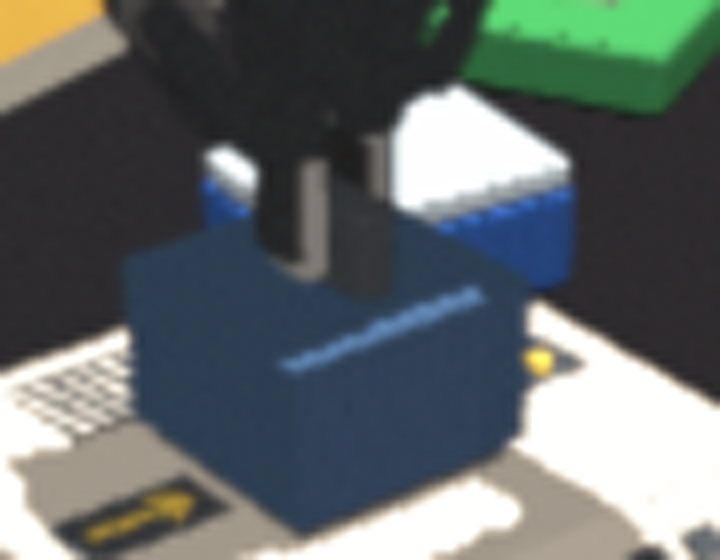

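```bash
python3 - <<'E'
from h import *
a=np.radians(-16);ex=np.array([np.cos(a),np.sin(a)]);ey=np.array([-np.sin(a),np.cos(a)])
for nm,uv,z in(("front",(302,535),.107),("left",(137,410),.107),("right",(522,440),.107)):
    W=plane("side",[np.array(uv)/8-.5+[215,130]],z)[0,:2]*1000;print(nm,np.round([W@ex,W@ey],1))
for nm,uv in(("c front",(340,385)),("c left",(115,222)),("c right",(632,255))):
    W=plane("side",[np.array(uv)/12-.5+[225,165]],.1015)[0,:2]*1000;print(nm,np.round([W@ex,W@ey],1))
E
```

```text
front [500.1 189.9]
left [585.7 187.6]
right [501.6 108.7]
c front [505.5 184.4]
c left [581.2 183.9]
c right [507.9 111.2]
```

In the side view the shield rim overhangs the collar corners by about 5 mm each way, and the error is under 1 mm. Lowering gently.

Emit:
servo_tool --commands '[{"travel": [0.008, -0.012, -0.07], "delta_rot": [0, 0, 0], "fingers": 255}, {"travel": [0, 0, -0.07], "delta_rot": [0, 0, 0], "fingers": 255}]'

```text
time_s: 19.95
position: [0.565, -0.0082, 0.1596]
tool_rot: [[0.961, -0.276, 0.001], [-0.276, -0.961, -0.001], [0.002, 0.001, -1.0]]
ft_force: [0.4, 0.2, -1.9]
grip_width: 0.013
```

```bash
python3 st.py
```

```text
19.95 [564.98  -8.18 159.61] jawyaw -106.0 z [ 0.0014 -0.0011 -1.    ] F [ 0.38  0.24 -1.91] M [ 0.03  0.02 -0.01] w 12.97 q [-12.8  26.7  78.7  -0.   74.5  93.2] v 3.1
P px 545.35 py 147.87 | Fx 0.30 Fy 0.34 Fz -1.91
```

Emit:
servo_tool --commands '[{"travel": [0, 0, -0.06], "delta_rot": [0, 0, 0], "fingers": 255}]'

```text
time_s: 20.05
position: [0.565, -0.0082, 0.1578]
tool_rot: [[0.961, -0.276, 0.002], [-0.276, -0.961, -0.001], [0.002, 0.001, -1.0]]
ft_force: [-0.3, -0.9, -1.5]
grip_width: 0.0128
```

```bash
python3 st.py
```

```text
20.05 [565.05  -8.18 157.78] jawyaw -106.0 z [ 0.0017 -0.0011 -1.    ] F [-0.33 -0.88 -1.47] M [ 0.02 -0.02 -0.06] w 12.76 q [-12.8  26.8  78.9  -0.   74.2  93.2] v 2.8
P px 545.41 py 147.89 | Fx -0.08 Fy -0.94 Fz -1.47
```

Emit:
servo_tool --commands '[{"travel": [0, 0, -0.04], "delta_rot": [0, 0, 0], "fingers": 255}]'

```text
time_s: 20.15
position: [0.565, -0.0082, 0.1564]
tool_rot: [[0.961, -0.276, 0.002], [-0.276, -0.961, -0.001], [0.002, 0.001, -1.0]]
ft_force: [0.0, -0.6, -1.0]
grip_width: 0.0132
```

```bash
python3 st.py
```

```text
20.15 [565.05  -8.18 156.43] jawyaw -106.0 z [ 0.0016 -0.0011 -1.    ] F [ 0.05 -0.59 -0.98] M [-0.04 -0.04 -0.02] w 13.18 q [-12.8  26.9  79.   -0.   74.   93.2] v 1.8
P px 545.41 py 147.88 | Fx 0.21 Fy -0.56 Fz -0.98
```

Emit:
servo_tool --commands '[{"travel": [0, 0, -0.03], "delta_rot": [0, 0, 0], "fingers": 255}]'

```text
time_s: 20.25
position: [0.5653, -0.0082, 0.1559]
tool_rot: [[0.961, -0.276, 0.003], [-0.276, -0.961, -0.001], [0.003, 0.0, -1.0]]
ft_force: [-1.8, 1.2, 9.3]
grip_width: 0.013
```

```bash
python3 st.py
```

```text
20.25 [565.3   -8.21 155.88] jawyaw -106.0 z [ 0.0025 -0.0012 -1.    ] F [-1.8   1.22  9.33] M [0.06 0.62 0.01] w 13.0 q [-12.8  26.9  79.   -0.   73.9  93.2] v 0.4
P px 545.66 py 147.92 | Fx -2.06 Fy 0.68 Fz 9.33
```

Emit:
servo_tool --commands '[{"travel": [0, 0, 0], "delta_rot": [0, 0, 0], "fingers": 220}, {"travel": [0, 0, 0], "delta_rot": [0, 0, 0], "fingers": 180}, {"travel": [0, 0, 0], "delta_rot": [0, 0, 0], "fingers": 120}, {"travel": [0, 0, 0], "delta_rot": [0, 0, 0], "fingers": 110}]'

```text
time_s: 20.65
position: [0.5655, -0.0083, 0.1563]
tool_rot: [[0.961, -0.276, 0.004], [-0.276, -0.961, -0.002], [0.004, 0.001, -1.0]]
ft_force: [-0.0, 0.2, -0.2]
grip_width: 0.0483
```

```bash
python3 st.py
```

```text
20.65 [565.52  -8.26 156.34] jawyaw -106.0 z [ 0.0036 -0.0016 -1.    ] F [-0.04  0.23 -0.24] M [0.03 0.02 0.01] w 48.32 q [-12.8  26.9  79.   -0.   73.9  93.2] v 0.1
P px 545.89 py 147.94 | Fx -0.10 Fy 0.21 Fz -0.24
```

The shield touched down on the deck at underside z ≈ 100 and is released. Retreating and checking.

Emit:
servo_tool --commands '[{"travel": [0, 0, 0.3], "delta_rot": [0, 0, 0], "fingers": 110}, {"travel": [0, 0, 0.6], "delta_rot": [0, 0, 0], "fingers": 110}, {"travel": [0, 0, 0.8], "delta_rot": [0, 0, 0], "fingers": 110}, {"travel": [0, 0, 0.8], "delta_rot": [0, 0, 0], "fingers": 110}, {"travel": [-0.4, -0.8, 0.5], "delta_rot": [0, 0, 0], "fingers": 110}, {"travel": [-0.4, -0.9, 0.2], "delta_rot": [0, 0, 0], "fingers": 110}, {"travel": [-0.4, -0.9, 0], "delta_rot": [0, 0, 0], "fingers": 110}, {"travel": [-0.4, -0.9, 0], "delta_rot": [0, 0, 0], "fingers": 110}]'

```text
time_s: 21.45
position: [0.5166, -0.1136, 0.2613]
tool_rot: [[0.963, -0.27, 0.008], [-0.27, -0.963, -0.003], [0.009, 0.001, -1.0]]
ft_force: [0.9, 0.1, -0.3]
grip_width: 0.0488
```

Emit:
servo_tool --commands '[{"travel": [-0.4, -0.9, 0], "delta_rot": [0, 0, 0], "fingers": 110}, {"travel": [-0.4, -0.9, 0], "delta_rot": [0, 0, 0], "fingers": 110}, {"travel": [-0.4, -0.9, 0], "delta_rot": [0, 0, 0], "fingers": 110}, {"travel": [-0.4, -0.9, 0], "delta_rot": [0, 0, 0], "fingers": 110}, {"travel": [-0.2, -0.9, 0], "delta_rot": [0, 0, 0], "fingers": 110}, {"travel": [0, 0, 0], "delta_rot": [0, 0, 0], "fingers": 110}]'

```text
time_s: 22.05
position: [0.4587, -0.2564, 0.2665]
tool_rot: [[0.962, -0.273, 0.013], [-0.273, -0.962, -0.008], [0.015, 0.004, -1.0]]
ft_force: [-0.6, 0.1, 0.2]
grip_width: 0.0485
```

```bash
python3 st.py; python3 - <<'E'
from rig import get_image
import cv2
for n in("side","top"): cv2.imwrite(f"pics/{n}11.png",cv2.cvtColor(get_image(n),cv2.COLOR_RGB2BGR))
s=cv2.imread("pics/side11.png")[120:220,205:305];t=cv2.imread("pics/top11.png")[150:250,200:300]
cv2.imwrite("pics/z11.png",cv2.hconcat([cv2.resize(s,(400,400),interpolation=cv2.INTER_CUBIC),cv2.resize(t,(400,400),interpolation=cv2.INTER_CUBIC)]))
E
```

```text
22.05 [ 458.65 -256.41  266.53] jawyaw -105.84 z [ 0.0133 -0.0078 -0.9999] F [-0.63  0.06  0.2 ] M [0.05 0.02 0.01] w 48.51 q [-42.2  17.6  74.9   0.2  86.6  63.6] v 1.7
P px 511.56 py -120.05 | Fx -0.62 Fy -0.11 Fz 0.20
```

View pics/z11.png

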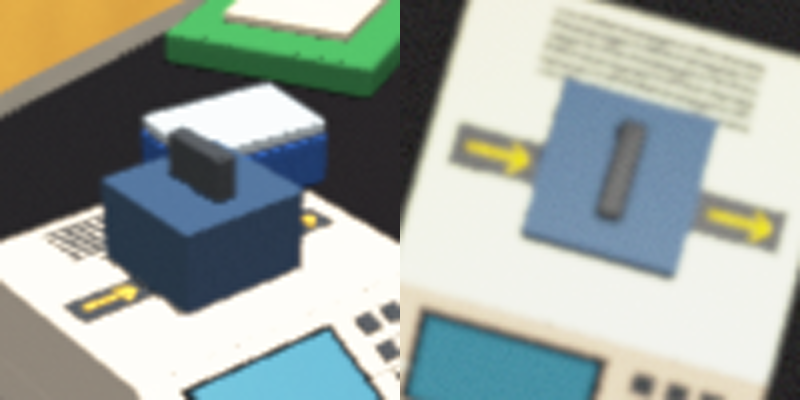

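View pics/top11.png

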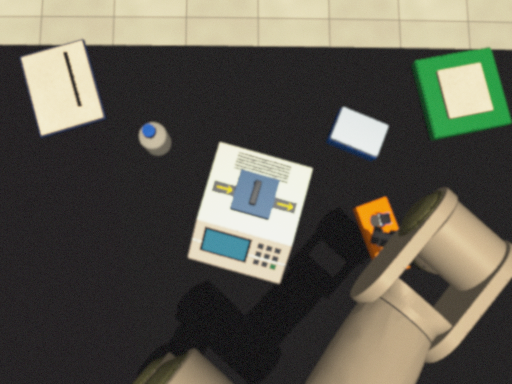

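```bash
python3 - <<'E'
from h import *
U=np.array([(102,182),(190,237),(302,188)])/4-.5+[205,120]
for z in(.147,.152,.157):
    W=plane("side",U,z)*1000;print(z,W[:,:2].round(1),np.linalg.norm(np.diff(W,axis=0),axis=1),"ctr",((W[0]+W[2])/2).round(1))
T=np.array([(568,77),(718,122),(673,272),(524,232)])-[400,0];T=T/4-.5+[200,150]
W=plane("top",T,.152)*1000;print(W[:,:2].round(1),W.mean(0),np.linalg.norm(np.roll(W,-1,0)-W,axis=1));d=W[0]-W[3];print(np.degrees(np.arctan2(d[1],d[0])))
b=plane("side",[np.array((190,312))/4-.5+[205,120]],.1)*1000;print("bottom corner",b)
E
```

```text
0.147 [[619.4  16.5]
 [538.6  37.2]
 [520.3 -45.4]] [83.34303963 84.65951386] ctr [569.8 -14.5 147. ]
0.152 [[613.1  23.5]
 [533.3  44. ]
 [515.2 -37.7]] [82.35900471 83.65993527] ctr [564.2  -7.1 152. ]
0.157 [[606.9  30.5]
 [528.1  50.8]
 [510.1 -29.9]] [81.37496979 82.66035668] ctr [5.585e+02 3.000e-01 1.570e+02]
[[616.9  18.3]
 [593.4 -59.2]
 [515.9 -35.3]
 [536.5  40.8]] [565.697272   -8.8644079 152.       ] [80.92720916 81.09426233 78.86815662 83.43443648]
-15.642666288977608
bottom corner [[537.35620928  40.19901777 100.        ]]
```

Both views put the shield's top at 152 mm, flat, centred at about (565,-8), with yaw -15.6°. Handing in.

```bash
python3 -c "
from rig import close_job
print(close_job())"
```

```text
the job is handed in; nothing more can be done
None
```

The amber cell is in the photometer well with its clear faces along the arrows, and the shield is over it, round the collar. I handed the job in at about 22 s; no verdict was reported.

- **Cell:** I took it by the frosted sides, found the well by light touch against both guide walls, and slid it past the springs at about 8–12 N. It met a firm stop at TCP height 116.1 mm, where 116.5 mm was predicted for home. Readings between rows showed at most about 15 N downward at the stop.
- **Cell check:** the last view before covering put the cap top at about 138 mm, where home is 140 mm. The clear faces looked along the arrows.
- **Shield:** it went down without touching the collar and met the deck at the expected height (about 9 N), and I let go. In the final pictures its top fits 152 mm in both views, turned -15.6° against the photometer's -16°.
- **Not touched:** I did not go near the bottle or tip box, and they and the blue cell look unmoved in the final top view. The arm was clear of everything, reading near-zero force.
- **Disagreements:** the two cameras differed by 1–2 mm on the collar centre and the shield. I used their mean, and it fitted. The touch on the +y wall came about 2 to 3 mm later than the picture predicted; I put this down to how the cell sat in the jaws and to calibration.

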